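# Sieve nuts from equipment feet into a rack drawer tray

## Robot

A 6-joint arm with a two-finger parallel gripper is mounted at the origin on the work surface. World frame = base frame: x ahead of the robot, y to its left, z up, the work surface at z = 0. Lengths are in m, angles in rad, forces in N, time in s.
With the tool pointing down it reaches from about 0.325 to 0.9 m from the base axis. Payload 6.1 kg.
Tool frame: the origin (TCP) lies on the centre line of the jaws, within the pads' length; the fingertips stand ctrl.finger_overhang ahead of it and the grasp point (between the pads) lies 11 mm behind it (ctrl.finger_overhang is the distance from the TCP to the fingertips, in m); z points along the fingers, y is the direction in which the jaws open and shut (so a half turn about z gives the same grasp; the last joint's range is limited). The gripper opens to 85 mm and grips with 20 to 120 N. Pads are 22 mm wide; open, the fingers measure 114 mm over their backs; the gripper's body (76 mm by 85 mm) begins 54 mm behind the grasp point. The pads swing forward as they close: fully open they stand 13 mm farther back than shut.
Start: joints at [1.111, 0.22, 1.526, -0, 1.395, -0.126], TCP at [0.205, 0.59, 0.216] pointing down, gripper open.
Joint ranges: [-2.98, 2.98], [-0.91, 2.08], [0.09, 2.57], [-1.24, 4.39], [0.2, 2.65], [-2.68, 2.68]. Speed limits (rad/s): [2.57, 2.57, 3.01, 3.14, 3.14, 3.14].

## Interface

Orientations are given as a unit quaternion [x, y, z, w].
In Python, from rig import ctrl, imaging, hand_in, finder gives the robot as it stands. The module is installed in compiled form; this text tells all that it offers.
- The arm moves only by the tool play_rows, never from a script. Its argument "motion" is a list that holds one entry, the list of rows, each a list of 4 numbers: the shift along the tool's x, y, z in mm, then the turn about the tool's z in degrees. A call has 1 to 20 rows; each row shifts and turns the commanded pose from where the row before left it, along the tool's axes as they then stand; what a row does not reach is not made up. A row lasts 1/8 s, in which the tool goes at most 62.5 mm and 10.7 degrees, less where a joint would pass 70% of its speed; a pose out of reach is approached as far as the arm can. A call with a gripper value outside its range is refused whole. "grip" is the opening in per cent of the stroke, from 0 (shut) to 100 (fully open), set as the call begins (left out, the last holds). The fingers move at their own pace and stop on an object; the grip force is fixed at half the most. Time passes only in rows, so rows that do not move let the fingers close. It gives the time, the measured TCP pose, the force and the opening at its end, in the units of the state.
- ctrl.read_state(): the state, without advancing time (a new reading comes with each control period).
- imaging.read_camera(name): name is "scene" or "top" or "wrist"; returns the picture (480x640x3 uint8, red, green, blue); there is no depth.
- imaging.camera_info(name): a dict with "fx", "fy", "cx", "cy" (pixels), "rvec" (rotation vector, rad) and "tvec" (3), from world to camera coordinates, as OpenCV has them. Camera axes: x right, y down, z forward; pixel columns grow to the right and rows downward; lengths in m; the calibration is good to about 2 mm. A picture is of the moment at which its call begins: read the wrist's pose just before it. camera_info takes no time and is no camera call; for the wrist camera it gives the pose at the moment of the call.
- hand_in(): hands the job in, once; it reports no verdict.
Trained networks look in the newest picture that a camera, given by its name, has taken for a name from the list of things; names that differ only in an ending like _2 or _b are one class to them, and where a whole thing is asked for, a point or a joint stands for the part that bears it (a point fixed in the world has none). Each returns a list of dicts, best first, with "conf" (0 to 1); they miss things now and then, are a little off and sometimes report something else, mostly with a low value. They report only what shows in the picture. A call takes as long as a camera call.
- finder.masks_of(name, camera): "region" (480x640 bool, what is visible of it) and "bbox" ([left, top, width, height] in pixels, round what is visible of it).
- finder.mark_of(name, camera): "pixel" ([column, row] in pixels: a listed point, or the origin of a listed thing).
The state is a dict: "time": time; "joint_pos": joint angles; "joint_velocities": joint speeds; "effort": joint torques, N m; "ee_pos": TCP position; "orientation": TCP orientation; "contact_force": force on the tool from outside, world axes, zero at the start; "wrist_torque": the same for the moment, N m; "gripper_width": finger opening in m.
Only numpy, scipy, OpenCV 4.12 (cv2) and the standard library are available. Lean on these libraries where they do the work, as an engineer would, in place of code of your own. Each camera call takes 0.05 s, during which the arm holds its last target.

## Task

Sort the mixed rack hardware in the hand sieve: pull the collecting tray fully out of the low drawer unit, then hold the sieve level by its upright tab over the tray and shake it side to side until every small nut has dropped through into the tray and only the big equipment feet are left in the sieve (do not pick the nuts out with the fingers or tip the sieve over). Then set the sieve back level in the middle of its rubber mat, put all the feet into the loose grey parts bin, and push the tray with its nuts fully home; leave the tape and the screwdriver alone.

Things in the scene. Friction and masses are not known exactly. Their poses are not given: they have to be found in the camera images.
- tray (a joint): the collecting tray of the low grey drawer unit, a slide  0 = fully home in the unit, 0.2 (m) = fully out against its front stop. It slides along the unit's x axis, outwards to -x of the unit (towards the robot), with about 2 N of friction; it stays where it is left
- tray_handle (a point): upright dark steel tab on the front of the tray, 50 mm wide (y), 8 mm thick (x), its top 85 mm above the bench; the point is on the tab 23 mm below its top, 62 mm above the bench. It moves with the tray; axes are those of the unit (x into the unit, y along its front, z up). 34 mm free between tab and the tray's front panel (60 mm high); a 50 mm wide bracket joins them up to 23 mm above the bench
- tray_mid (a point): middle of the tray's inner floor, 12 mm above the bench, moves with the tray, axes as tray_handle. The inside is 215 mm (x) by 210 mm (y), walls to 50 mm above the bench. With the tray fully out, its front 200 mm are open to above
- unit_front (a point): top edge, middle, of the front face of the fixed grey drawer unit (240 deep x 250 wide x 75 mm high, rack ears 22 mm beyond each side); x points into the unit, z up
- mat_mid (a point): centre of the top of the black rubber mat (270 x 170 x 3 mm, fixed on the bench) on which the sieve stands
- sieve: steel hand sieve, 158 (x) x 128 (y) mm, rim 22 mm high, 0.2 kg, open above. Floor 4 mm thick, inside 150 x 120 mm, with three 20 mm wide slots along x, at y = -44, 0 and +44 mm; plain strips 24 mm wide between them (centred at y = -22 and +22) and 6 mm wide along the sides. Origin: centre of its underside; the tab is at its -x end
- sieve_floor (a point): centre of the top of the sieve's floor, 4 mm above its underside; axes of the sieve. Nuts lie still on the smooth strips (friction about 0.18) while the sieve is carried smoothly and level; they slide once it is shaken with more than about 2 m/s2 (say strokes of 40 mm, each in under 0.25 s) or tilted by more than about 8 degrees
- sieve_tab (a point): the grip of the sieve: upright black plate 44 mm wide (y), 8 mm thick (x), from the rim bracket (22 mm above the sieve's underside) up to 72 mm; the point is 55 mm above the underside and 95 mm to -x of the sieve's centre; axes of the sieve
- bin_mid (a point): centre of the inner floor of the loose grey plastic parts bin, 190 (x) x 150 (y) x 35 mm outside, walls 4 mm, floor 4 mm thick, 0.35 kg; axes of the bin
- nut1_mid (a point): small hexagon nut, brass, about 15 mm across and 8 mm thick, 10 g; the point is its centre, z its axis (may be absent)
- nut2_mid (a point): small hexagon nut, brass, about 15 mm across and 8 mm thick, 10 g; the point is its centre, z its axis (may be absent)
- nut3_mid (a point): small hexagon nut, brass, about 15 mm across and 8 mm thick, 10 g; the point is its centre, z its axis (may be absent)
- nut4_mid (a point): small hexagon nut, brass, about 15 mm across and 8 mm thick, 10 g; the point is its centre, z its axis (may be absent)
- nut5_mid (a point): small hexagon nut, brass, about 15 mm across and 8 mm thick, 10 g; the point is its centre, z its axis (may be absent)
- foot1_mid (a point): equipment foot: black round flange 46 mm across, 10 mm thick, with an upright steel stem 18 mm across rising from it, 48 mm high in all, 35 g; the point is on its axis half-way up (24 mm above its underside), z points up the stem (may be absent)
- foot2_mid (a point): equipment foot: black round flange 46 mm across, 10 mm thick, with an upright steel stem 18 mm across rising from it, 48 mm high in all, 35 g; the point is on its axis half-way up (24 mm above its underside), z points up the stem (may be absent)
- foot3_mid (a point): equipment foot: black round flange 46 mm across, 10 mm thick, with an upright steel stem 18 mm across rising from it, 48 mm high in all, 35 g; the point is on its axis half-way up (24 mm above its underside), z points up the stem (may be absent)
- tape: bystander: roll of black tape lying flat, 90 mm across, 20 mm high; origin at its underside
- driver: bystander: screwdriver lying on the bench

How it is judged:
By the outcome, as a careful person would: the job done as asked, in the order asked, and still so for the second after the job is handed in, with the robot touching nothing.
Of nut1, nut2, nut3, nut4, nut5 only 3 to 5 are there at a start; the rules pass over those that are not, and their reading is None.
Of foot1, foot2, foot3 only 2 to 3 are there at a start; the rules pass over those that are not, and their reading is None.
At some moment in a run one of bin may be knocked a few centimetres aside while the robot is not near it.
It also fails if it takes over 192 s, if anything falls off the work surface, if the arm or the gripper's body presses on something with over 40 N, if the wrist force passes 120 N, or if a joint passes its speed limit or range.

## Working session

There is one attempt and no reset: what is moved stays moved. The work goes in short steps, Python scripts to look and compute and a tool call to move; the robot and the scene stay as the last step left them, time stands still between calls to the robot, and variables do not carry over. Pictures are saved under pics/ and viewed, and the job is handed in when it is done.

Besides the shell and the picture viewer there is one more tool, called after "Call:" as name(argument=value, ...), one argument or row to a line, values as JSON. play_rows: Moves the arm, as the interface text tells. Its arguments: {"type":"object","properties":{"motion":{"type":"array","items":{"type":"array","items":{"type":"array","items":{"type":"number"}}}},"grip":{"type":"number"}},"required":["motion"]}

```bash
mkdir -p pics; ls; cat > h.py <<'E'
import numpy as np, cv2
from rig import ctrl, imaging, hand_in, finder
from scipy.spatial.transform import Rotation as R
def snap(c,n):
    im=imaging.read_camera(c); cv2.imwrite(f'pics/{n}.png',im[:,:,::-1]); return im
def cam(c):
    i=imaging.camera_info(c); Rm=cv2.Rodrigues(np.array(i['rvec'],float))[0]; return i,Rm,np.array(i['tvec'],float).ravel()
def ray(c,px,z):
    i,Rm,t=cam(c); d=Rm.T@np.array([(px[0]-i['cx'])/i['fx'],(px[1]-i['cy'])/i['fy'],1]); o=-Rm.T@t
    return o+d*(z-o[2])/d[2]
def proj(c,p):
    i,Rm,t=cam(c); q=Rm@np.array(p)+t; return [i['fx']*q[0]/q[2]+i['cx'],i['fy']*q[1]/q[2]+i['cy']]
def mark(n,c,z,k=1):
    for m in finder.mark_of(n,c)[:k]:
        print(n,c,round(m['conf'],2),np.round(m['pixel'],1),np.round(ray(c,m['pixel'],z),4))
E
python3 - <<'E'
from h import *
for c in ['scene','top','wrist']: snap(c,c+'0')
s=ctrl.read_state(); print(s, ctrl.finger_overhang)
print(imaging.camera_info('top'),-cam('top')[1].T@cam('top')[2],-cam('scene')[1].T@cam('scene')[2])
for c in ['top','scene']:
    for n,z in [('tray_handle',.062),('tray_mid',.012),('unit_front',.075),('mat_mid',.003),('sieve',.003),('sieve_floor',.007),('sieve_tab',.058),('bin_mid',.004),('tape',0),('driver',0.01)]: mark(n,c,z)
    mark('nut1_mid',c,.011,6); mark('foot1_mid',c,.031,5)
print(ctrl.read_state()['time'])
E
```

```text
pics
{'time': 0.15, 'joint_pos': array([ 1.11092234e+00,  2.21056635e-01,  1.52733620e+00,  4.80816924e-05,
        1.39475463e+00, -1.26092329e-01]), 'joint_velocities': array([ 0.00058935, -0.00250667, -0.00443188,  0.00055035,  0.00106365,
       -0.0012584 ]), 'effort': array([ 4.59785097e-04, -4.97483146e+01, -3.89905894e+01, -3.08703120e-04,
        7.11638029e-03, -2.50972670e-05]), 'ee_pos': array([0.20452132, 0.59006098, 0.21484978]), 'orientation': array([ 1.66121302e-01,  9.86105019e-01, -7.37446227e-04, -2.47180729e-04]), 'contact_force': array([ 0.05118813, -0.1795787 ,  0.04264081]), 'wrist_torque': array([-0.01150516,  0.00970199,  0.01858694]), 'gripper_width': 0.08517957371699386} 0.008
{'fx': 596.0714496106091, 'fy': 596.0714496106091, 'cx': 326.5685881110026, 'cy': 235.4320109562827, 'rvec': array([ 2.12432908, -2.1842458 ,  0.09843477]), 'tvec': array([0.02314273, 0.61478158, 1.41874782])} [ 0.45314913 -0.0209945   1.47836141] [ 1.29967573 -0.31639196  0.55037807]
tray_handle top 0.93 [323.9 223.8] [0.6403 0.0112 0.062 ]
unit_front top 0.79 [322.  197.2] [0.7028 0
[... 408 characters left out ...]
t1_mid top 0.64 [324.6 200.8] [0.7048 0.0091 0.011 ]
nut1_mid top 0.37 [467.2 296.3] [ 0.4587 -0.3322  0.011 ]
foot1_mid top 0.83 [494.4 289. ] [ 0.4743 -0.394   0.031 ]
tray_handle scene 0.72 [340.8 259.3] [0.647  0.0054 0.062 ]
unit_front scene 0.66 [356.  263.4] [0.6874 0.0165 0.075 ]
mat_mid scene 0.47 [125.4 291.7] [ 0.5054 -0.3825  0.003 ]
sieve scene 0.95 [138.6 293. ] [ 0.5196 -0.3596  0.003 ]
sieve_floor scene 0.61 [139.5 293.4] [ 0.5273 -0.3578  0.007 ]
sieve_tab scene 0.61 [135.1 243.5] [ 0.4263 -0.3479  0.058 ]
bin_mid scene 0.74 [436.  221.6] [0.513  0.3249 0.004 ]
tape scene 0.93 [478.  278.8] [0.736  0.2685 0.    ]
driver scene 0.92 [231.9 355. ] [ 0.7555 -0.2364  0.01  ]
1.35
```

View pics/top0.png

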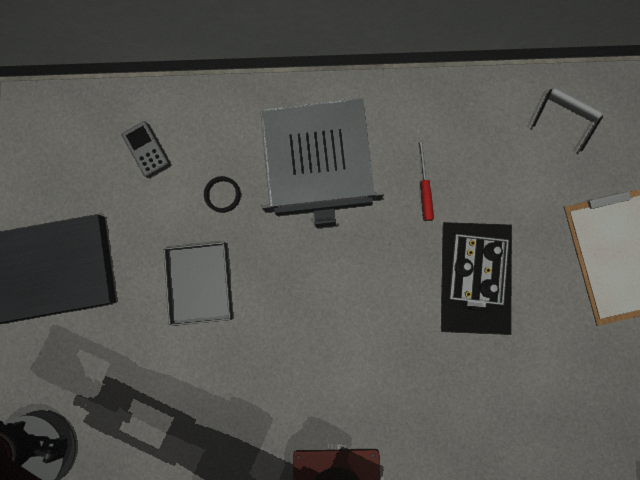

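View pics/scene0.png

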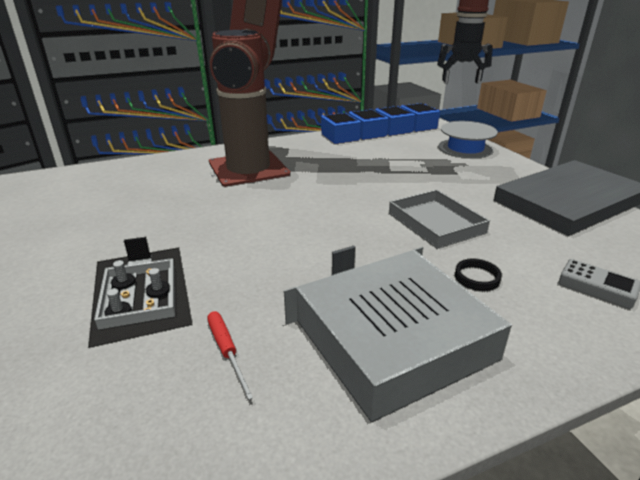

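```bash
python3 - <<'E'
import cv2
a=cv2.imread('pics/top0.png'); cv2.imwrite('pics/c0.png',cv2.resize(a[220:330,400:550],None,fx=5,fy=5,interpolation=cv2.INTER_CUBIC))
E
```

```text
(no output)
```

View pics/c0.png

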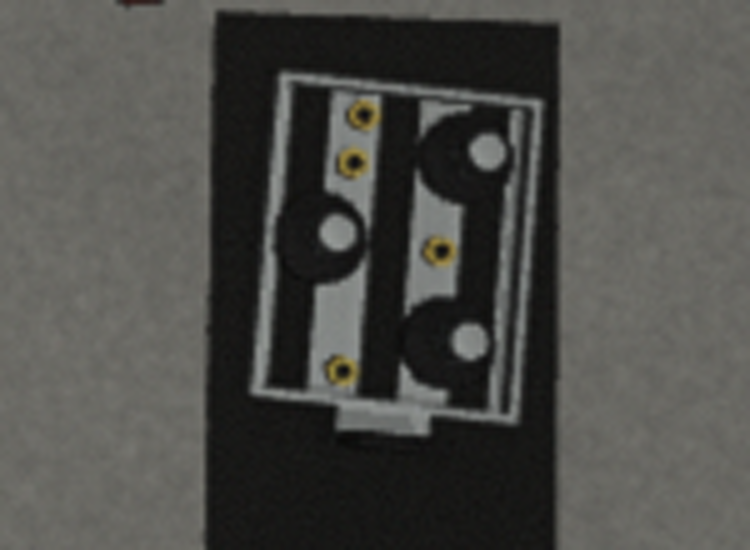

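The top view shows 4 nuts and 3 feet in the sieve, with the sieve turned a few degrees on its mat. The unit is at about (320,155), the bin at about (198,284) and the tray tab at about (324,222). Next I'll measure the yaws.

```bash
python3 - <<'E'
from h import *
a=cv2.imread('pics/top0.png'); cv2.imwrite('pics/c1.png',cv2.resize(a[90:235,250:390],None,fx=4,fy=4,interpolation=cv2.INTER_CUBIC))
# sieve rim corners
for p in [(457,234.4),(509,239.6),(450.4,298.6),(503.6,304.6)]: print(np.round(ray('top',p,.025),4))
for p in [(443,223),(511,224.5),(441,332),(511,333.5)]: print('mat',np.round(ray('top',p,.003),4))
E
```

```text
[ 0.6095 -0.3124  0.025 ]
[ 0.5931 -0.4378  0.025 ]
[ 0.4542 -0.2886  0.025 ]
[ 0.4364 -0.4154  0.025 ]
mat [ 0.6414 -0.2836  0.003 ]
mat [ 0.6327 -0.4513  0.003 ]
mat [ 0.3739 -0.2659  0.003 ]
mat [ 0.366  -0.4351  0.003 ]
```

View pics/c1.png

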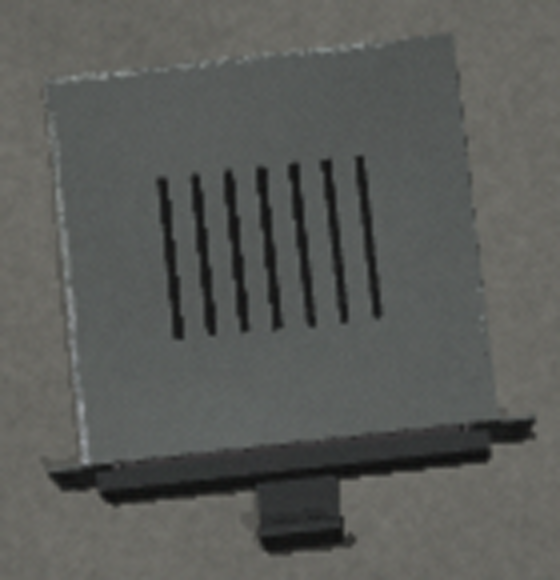

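```bash
python3 - <<'E'
from h import *
P=[ray('top',(250+u/4,90+v/4),.075)[:2] for u,v in [(48,83),(453,35),(85,464),(497,424)]]
print(np.round(P,4)); P=np.array(P)
dx=(P[0]-P[2]+P[1]-P[3])/2; dy=(P[0]-P[1]+P[2]-P[3])/2
print(np.degrees(np.arctan2(dx[1],dx[0])),np.degrees(np.arctan2(-dy[0],dy[1])),np.linalg.norm(dx),np.linalg.norm(dy),(P[2]+P[3])/2)
# slots
for a,b in [((162,178),(179,338)),((261,168),(278,328)),((360,157),(378,317))]:
    A=ray('top',(250+a[0]/4,90+a[1]/4),.075);B=ray('top',(250+b[0]/4,90+b[1]/4),.075);d=A-B;print('slot',np.degrees(np.arctan2(d[1],d[0])),(A+B)[:2]/2)
# tab top edge
for p in [(262,527),(342,518),(265,550),(345,540)]: print(ray('top',(250+p[0]/4,90+p[1]/4),.085))
E
```

```text
[[ 0.9202  0.1542]
 [ 0.9419 -0.0927]
 [ 0.6852  0.1354]
 [ 0.7019 -0.1108]]
4.440005085556093 4.454160610044966 0.23827757214889606 0.24731069593359456 [0.69350517 0.01230556]
slot 4.776310001433474 [0.80931625 0.08183408]
slot 4.506900533095079 [0.81355292 0.02205121]
slot 4.5819525165565915 [ 0.81839153 -0.037996  ]
[0.64274833 0.03034137 0.085     ]
[ 0.64670711 -0.01697841  0.085     ]
[0.62902781 0.02890872 0.085     ]
[ 0.63358014 -0.01837513  0.085     ]
```

```bash
cat >> h.py <<'E'
def rel(p,yaw=None,s=None):
    "needed shift in tool axes (mm) to world p; turn (deg) about tool z to get tool-y to world angle yaw"
    s=s or ctrl.read_state(); Rm=R.from_quat(s['orientation']).as_matrix()
    d=Rm.T@(np.array(p)-s['ee_pos'])*1000
    yw=np.degrees(np.arctan2(Rm[1,1],Rm[0,1]))
    print('shift',np.round(d,1),'yaw',round(yw,2),'turn',None if yaw is None else round((yw-yaw+180)%360-180,2),'t',round(s['time'],2),'tilt',np.round(Rm[:,2],3))
    if yaw is not None:
        a=np.radians(yaw); M=np.array([[-np.sin(a),np.cos(a),0],[np.cos(a),np.sin(a),0],[0,0,-1]]).T
        print(' after turn shift',np.round(M.T@(np.array(p)-s['ee_pos'])*1000,1))
E
python3 -c "
from h import *
rel([.6415,.008,.13],4.5)"
```

```text
shift [-603.5 -407.3   85.7] yaw 70.88 turn 66.38 t 1.35 tilt [-0.  0. -1.]
 after turn shift [-615.   389.7   85.7]
```

Call:
play_rows(
  motion=[
    [[0,0,0,9.5],[0,0,0,9.5],[0,0,0,9.5],[0,0,0,9.5],[0,0,0,9.5],[0,0,0,9.5],[0,0,0,9.4]],
  ],
  grip=35,
)

```text
time: 2.22
ee_pos: [0.2048, 0.5905, 0.2157]
orientation: [0.681, 0.732, 0.0, 0.0]
contact_force: [-0.4, 0.5, 0.0]
gripper_width: 0.0297
```

```bash
python3 -c "
from h import *
rel([.6415,.008,.13],4.5)"
```

```text
shift [-612.7  393.3   85.7] yaw 4.17 turn -0.33 t 2.23 tilt [ 0. -0. -1.]
 after turn shift [-615.   389.7   85.7]
```

Call:
play_rows(
  motion=[
    [[-15,10,0,0],[-30,20,0,0],[-45,28,0,0],[-45,28,0,0],[-45,28,0,0],[-45,28,5,0],[-45,28,10,0],[-45,28,10,0],[-45,28,10,0],[-45,28,10,0],[-45,28,10,0],[-45,28,10,0],[-45,28,10,0],[-40,28,11,0],[-25,15,0,0],[-13,8,0,-0.3],[0,2,0,0],[0,0,0,0]],
  ],
)

```text
time: 4.47
ee_pos: [0.6424, 0.0058, 0.1299]
orientation: [0.676, 0.736, 0.0, -0.0]
contact_force: [0.5, 0.1, -0.3]
gripper_width: 0.0297
```

```bash
python3 - <<'E'
from h import *
rel([.6415,.008,.051],4.5)
snap('wrist','w1'); mark('tray_handle','wrist',.062)
E
```

```text
shift [ 2.3 -0.7 78.9] yaw 4.86 turn 0.36 t 4.47 tilt [-0.  0. -1.]
 after turn shift [ 2.3 -0.7 78.9]
tray_handle wrist 0.88 [321.9 242.6] [0.6436 0.0124 0.062 ]
```

View pics/w1.png

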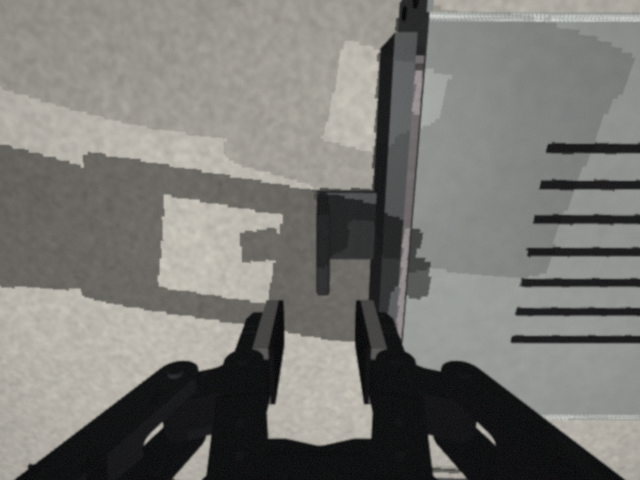

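Call:
play_rows(
  motion=[
    [[3,0,10,0.3],[1,0,20,0],[0,0,20,0],[0,0,18,0],[0,0,10,0],[0,0,1,0],[0,0,0,0]],
  ],
)

```text
time: 5.45
ee_pos: [0.643, 0.0087, 0.0512]
orientation: [0.679, 0.734, 0.0, 0.0]
contact_force: [-0.2, -0.4, 0.6]
gripper_width: 0.0299
```

Call:
play_rows(
  motion=[
    [[0,0,0,0],[0,0,0,0],[0,0,0,0],[0,0,0,0]],
  ],
  grip=0,
)

```text
time: 5.95
ee_pos: [0.6434, 0.0088, 0.0519]
orientation: [0.679, 0.734, 0.001, 0.001]
contact_force: [-1.5, -0.3, 5.7]
gripper_width: 0.0063
```

Call:
play_rows(
  motion=[
    [[0,-5,0,0],[0,-12,0,0],[0,-20,0,0],[0,-25,0,0],[0,-25,0,0],[0,-25,0,0],[0,-25,0,0],[0,-20,0,0],[0,-15,0,0],[0,-10,0,0],[0,-6,0,0],[0,-5,0,0],[0,-3,0,0],[0,0,0,0],[0,0,0,0]],
  ],
)

```text
time: 7.82
ee_pos: [0.4477, -0.0076, 0.0519]
orientation: [0.679, 0.734, -0.0, 0.002]
contact_force: [-0.4, -4.3, 8.8]
gripper_width: 0.0066
```

```bash
python3 - <<'E'
from h import *
s=ctrl.read_state(); print(s['ee_pos'],s['contact_force']); snap('top','t2'); mark('tray_handle','top',.062);mark('tray_mid','top',.012)
E
```

```text
[ 0.44774871 -0.00756716  0.05185188] [-0.41459845 -4.31532294  8.84689132]
tray_mid top 0.88 [326.3 240.7] [0.6046 0.0075 0.012 ]
```

View pics/t2.png

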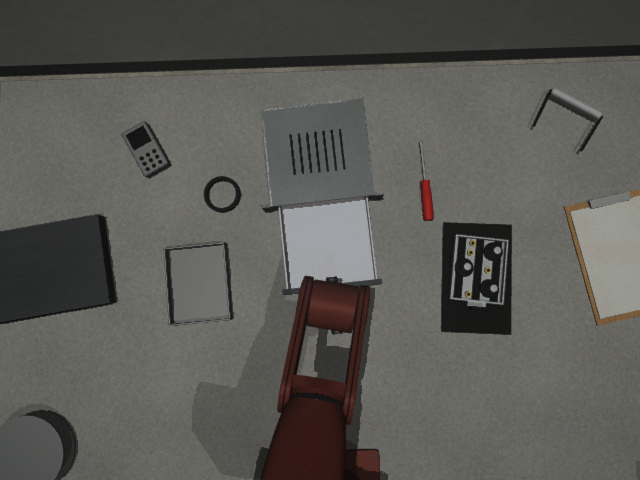

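Moved about 196 mm. I'll creep on to the stop.

Call:
play_rows(
  motion=[
    [[0,-2,0,0],[0,-2,0,0],[0,-1,0,0],[0,0,0,0]],
  ],
)

```text
time: 8.48
ee_pos: [0.4468, -0.0077, 0.0519]
orientation: [0.679, 0.734, 0.003, 0.005]
contact_force: [18.6, -1.4, -9.7]
gripper_width: 0.0064
```

Call:
play_rows(
  motion=[
    [[0,-1,0,0],[0,-1,0,0],[0,0,0,0]],
  ],
)

```text
time: 8.85
ee_pos: [0.4469, -0.0077, 0.052]
orientation: [0.679, 0.734, 0.005, 0.007]
contact_force: [27.7, -0.4, -19.1]
gripper_width: 0.0064
```

Call:
play_rows(
  motion=[
    [[0,3,0,0],[0,3,0,0],[0,0,0,0]],
  ],
)

```text
time: 9.22
ee_pos: [0.4473, -0.0076, 0.0519]
orientation: [0.679, 0.734, 0.0, 0.002]
contact_force: [2.1, -3.5, 7.5]
gripper_width: 0.0063
```

Call:
play_rows(
  motion=[
    [[0,0,0,0],[0,0,0,0],[0,0,0,0]],
  ],
  grip=35,
)

```text
time: 9.6
ee_pos: [0.4451, -0.0062, 0.0501]
orientation: [0.679, 0.734, -0.0, -0.001]
contact_force: [-0.9, -0.2, 0.6]
gripper_width: 0.0301
```

Call:
play_rows(
  motion=[
    [[0,0,-8,0],[0,0,-20,0],[0,0,-30,0],[0,0,-30,0],[0,0,-10,0],[0,0,0,0]],
  ],
)

```text
time: 10.35
ee_pos: [0.4464, -0.0065, 0.1491]
orientation: [0.679, 0.734, 0.0, 0.001]
contact_force: [-0.2, 0.0, 0.3]
gripper_width: 0.0298
```

```bash
python3 - <<'E'
from h import *
rel([.429,-.350,.15],-8.2)
E
```

```text
shift [-341.   -44.2   -0.8] yaw 4.48 turn 12.68 t 10.35 tilt [ 0.001 -0.    -1.   ]
 after turn shift [-342.4   31.7   -0.9]
```

Call:
play_rows(
  motion=[
    [[0,0,0,6.3],[0,0,0,6.4],[-15,2,0,0],[-30,3,0,0],[-45,4,0,0],[-45,4,0,0],[-45,4,0,0],[-45,4,0,0],[-45,4,0,0],[-40,4,0,0],[-20,2,0,0],[-10,1,0,0],[-2,0,0,0],[0,0,0,0]],
  ],
)

```text
time: 12.1
ee_pos: [0.4289, -0.3486, 0.1486]
orientation: [0.756, 0.655, 0.0, -0.0]
contact_force: [-0.5, 0.8, -0.3]
gripper_width: 0.03
```

```bash
python3 - <<'E'
from h import *
rel([.429,-.350,.047],-8.2)
snap('wrist','w2'); mark('sieve_tab','wrist',.058);mark('sieve_floor','wrist',.007)
snap('top','t3'); mark('tray_handle','top',.062);mark('tray_mid','top',.012);mark('bin_mid','top',.004)
E
```

```text
shift [ -1.5   0.3 101.6] yaw -8.16 turn 0.04 t 12.1 tilt [-0.     0.001 -1.   ]
 after turn shift [ -1.4   0.3 101.6]
sieve_floor wrist 0.97 [439.2 217.3] [ 0.5262 -0.3596  0.007 ]
tray_handle top 0.58 [333.1 306.1] [ 0.4439 -0.0054  0.062 ]
tray_mid top 0.63 [325.  244.5] [0.5953 0.0109 0.012 ]
bin_mid top 0.81 [200.  285.4] [0.5032 0.3235 0.004 ]
```

View pics/w2.png

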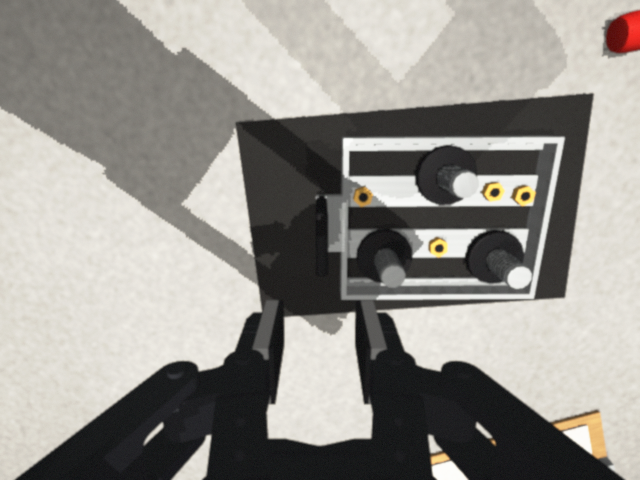

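View pics/t3.png

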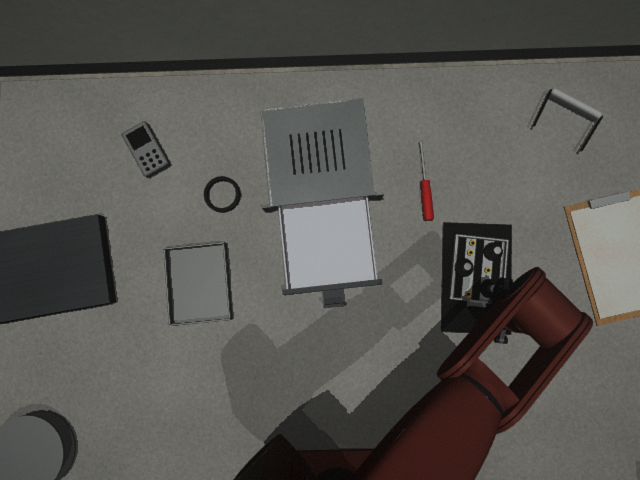

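```bash
python3 - <<'E'
from h import *
print(ray('wrist',(321.5,236),.075))
for p in [(344,137),(563,137),(341,298),(533,298)]: print(np.round(ray('wrist',p,.025),4))
print(proj('wrist',ctrl.read_state()['ee_pos']))
E
```

```text
[ 0.43167378 -0.34086575  0.075     ]
[ 0.4562 -0.2854  0.025 ]
[ 0.6113 -0.3078  0.025 ]
[ 0.4381 -0.4119  0.025 ]
[ 0.5944 -0.4346  0.025 ]
[np.float64(319.29831986328816), np.float64(302.1960042502162)]
```

Call:
play_rows(
  motion=[
    [[4,2,10,0],[0,0,25,0],[0,0,25,0],[0,0,25,0],[0,0,12,0],[0,0,6,0],[0,0,2,0],[0,0,0,0],[0,0,0,0]],
  ],
)

```text
time: 13.58
ee_pos: [0.4318, -0.3464, 0.0445]
orientation: [0.756, 0.655, 0.0, 0.001]
contact_force: [-0.5, -0.9, -0.7]
gripper_width: 0.0296
```

Call:
play_rows(
  motion=[
    [[0,0,0,0],[0,0,0,0],[0,0,0,0],[0,0,0,0]],
  ],
  grip=0,
)

```text
time: 14.08
ee_pos: [0.4316, -0.3462, 0.0443]
orientation: [0.756, 0.655, -0.0, 0.0]
contact_force: [-0.1, 0.5, 5.8]
gripper_width: 0.0065
```

```bash
python3 - <<'E'
from h import *
rel([.49,0,.08],4.5)
snap('wrist','w3'); snap('scene','s3')
E
```

```text
shift [350.9   8.3 -35.8] yaw -8.22 turn -12.72 t 14.07 tilt [ 0.    -0.001 -1.   ]
 after turn shift [340.5  85.4 -35.7]
```

View pics/w3.png

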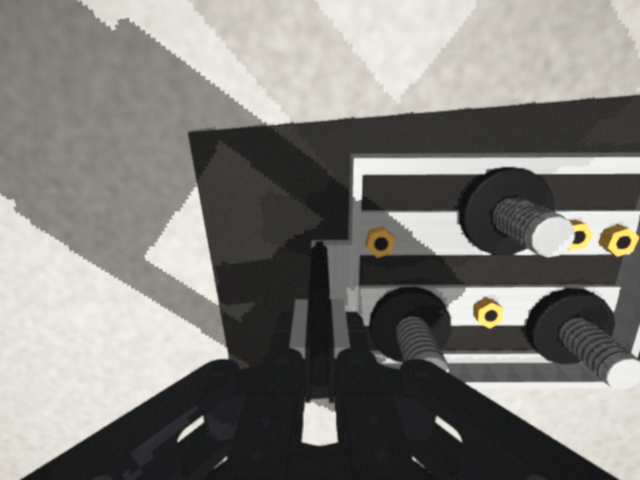

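Call:
play_rows(
  motion=[
    [[0,0,-2,0],[0,0,-4,0],[0,0,-7,0],[0,0,-10,0],[0,0,-12,0],[0,0,-12,0],[0,0,-12,0],[0,0,-11,0],[0,0,-8,0],[0,0,-5,0],[0,0,-3,0],[0,0,-1,0],[0,0,0,0]],
  ],
)

```text
time: 15.8
ee_pos: [0.4312, -0.3457, 0.1304]
orientation: [0.756, 0.655, -0.0, -0.0]
contact_force: [-0.2, 0.3, -3.4]
gripper_width: 0.0061
```

```bash
python3 - <<'E'
from h import *
rel([.4973,-.0029,.128],4.5)
snap('wrist','w4'); snap('scene','s4')
E
```

```text
shift [348.8  16.4   2.5] yaw -8.22 turn -12.72 t 15.8 tilt [-0.  0. -1.]
 after turn shift [336.6  92.8   2.4]
```

View pics/w4.png

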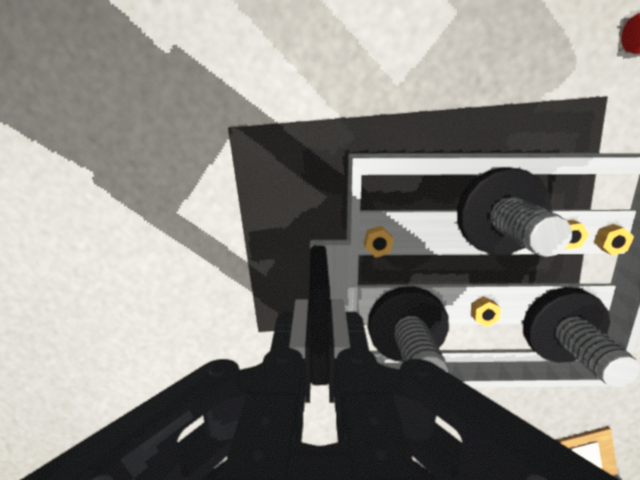

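View pics/s4.png

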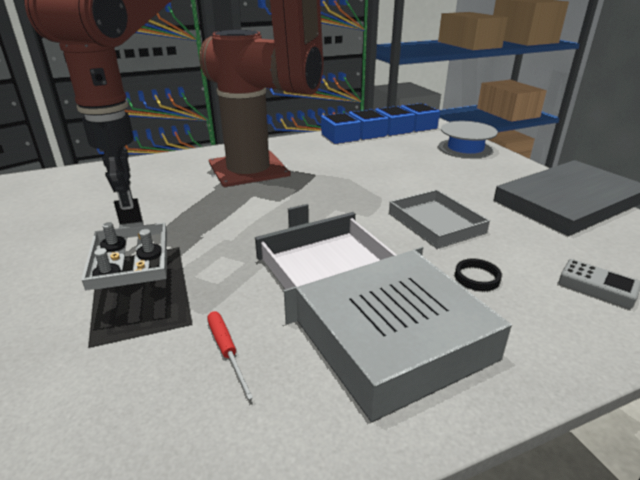

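Call:
play_rows(
  motion=[
    [[3,0,0,-0.2],[6,1,0,-0.4],[10,2,0,-0.5],[14,2,0,-0.6],[18,3,0,-0.7],[22,4,0,-0.8],[25,4,0,-0.8],[25,4,0,-0.8],[25,4,0,-0.8],[25,4,0,-0.8],[25,4,0,-0.8],[25,4,0,-0.8],[25,4,0,-0.8],[24,4,0,-0.8],[22,4,0,-0.8],[18,3,0,-0.7],[14,2,0,-0.6],[10,1,0,-0.5],[6,1,0,-0.4],[3,0,0,-0.2]],
  ],
)

```text
time: 18.4
ee_pos: [0.4995, -0.0039, 0.1307]
orientation: [0.678, 0.735, -0.0, 0.0]
contact_force: [0.2, 1.0, -2.8]
gripper_width: 0.0063
```

```bash
python3 - <<'E'
from h import *
rel([.4973,-.0029,.111],4.5)
snap('wrist','w5'); snap('top','t5'); print(finder.mark_of('sieve_floor','wrist')[:1])
E
```

```text
shift [ 1.2 -2.1 19.7] yaw 4.58 turn 0.08 t 18.4 tilt [-0. -0. -1.]
 after turn shift [ 1.1 -2.1 19.7]
[]
```

View pics/w5.png

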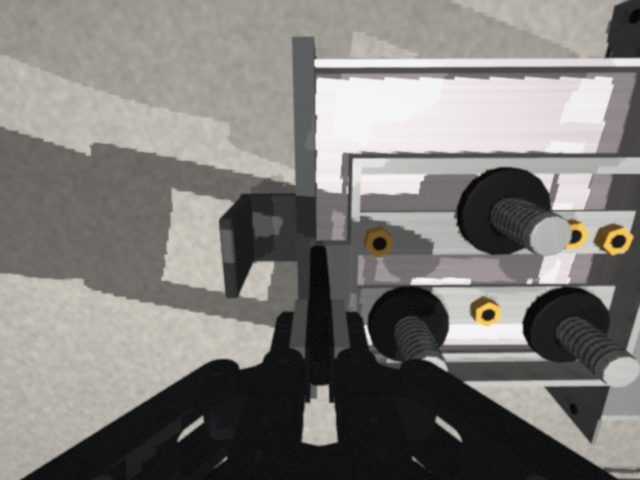

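View pics/t5.png

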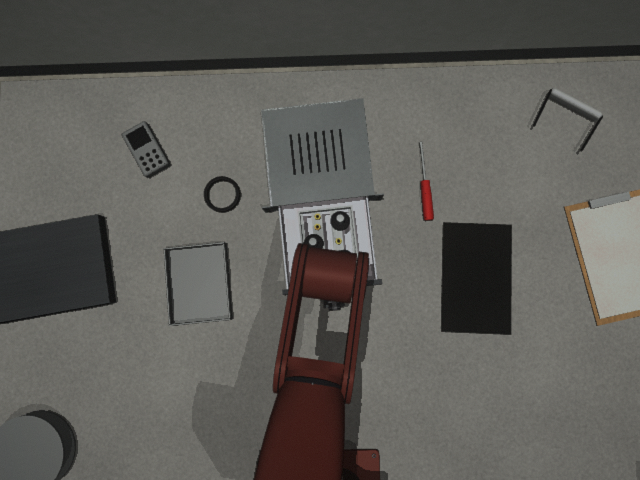

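Call:
play_rows(
  motion=[
    [[1,-2,5,0],[0,0,8,0],[0,0,5,0],[0,0,2,0],[0,0,0,0],[20,0,0,0],[-20,0,0,0],[-20,0,0,0],[20,0,0,0],[20,0,0,0],[-20,0,0,0],[-20,0,0,0],[20,0,0,0],[20,0,0,0],[-20,0,0,0],[-20,0,0,0],[20,0,0,0],[0,0,0,0]],
  ],
)

```text
time: 20.8
ee_pos: [0.4975, -0.0026, 0.111]
orientation: [0.678, 0.735, 0.0, 0.0]
contact_force: [-0.2, -0.4, -3.0]
gripper_width: 0.0063
```

```bash
python3 - <<'E'
from h import *
rel([.4973,-.0029,.111],4.5)
snap('wrist','w6')
E
```

```text
shift [-0.3 -0.3 -0. ] yaw 4.62 turn 0.12 t 20.8 tilt [ 0.  0. -1.]
 after turn shift [-0.3 -0.3 -0. ]
```

View pics/w6.png

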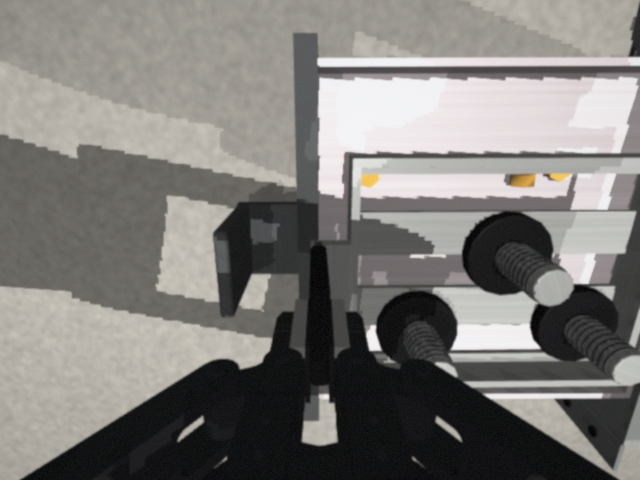

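Call:
play_rows(
  motion=[
    [[20,0,0,0],[-20,0,0,0],[-20,0,0,0],[20,0,0,0],[20,0,0,0],[-20,0,0,0],[-20,0,0,0],[20,0,0,0],[20,0,0,0],[-20,0,0,0],[-20,0,0,0],[20,0,0,0],[0,0,0,0],[0,0,-8,0],[0,0,-15,0],[0,0,-20,0],[0,0,-10,0],[0,0,-4,0],[0,0,0,0]],
  ],
)

```text
time: 23.22
ee_pos: [0.4974, -0.0031, 0.1678]
orientation: [0.678, 0.735, 0.0, 0.0]
contact_force: [0.2, 0.1, -3.2]
gripper_width: 0.0062
```

```bash
python3 - <<'E'
from h import *
rel([.4973,-.0029,.111],4.5)
a=snap('wrist','w7'); b=snap('top','t7'); c=snap('scene','s7')
cv2.imwrite('pics/c7.png',np.hstack([cv2.resize(b[180:300,260:400],(700,600),interpolation=2)])[:,:,::-1])
cv2.imwrite('pics/d7.png',cv2.resize(c[160:320,200:440],(750,500),interpolation=2)[:,:,::-1])
E
```

```text
shift [ 0.2 -0.1 56.8] yaw 4.57 turn 0.07 t 23.23 tilt [ 0. -0. -1.]
 after turn shift [ 0.2 -0.1 56.8]
```

View pics/w7.png

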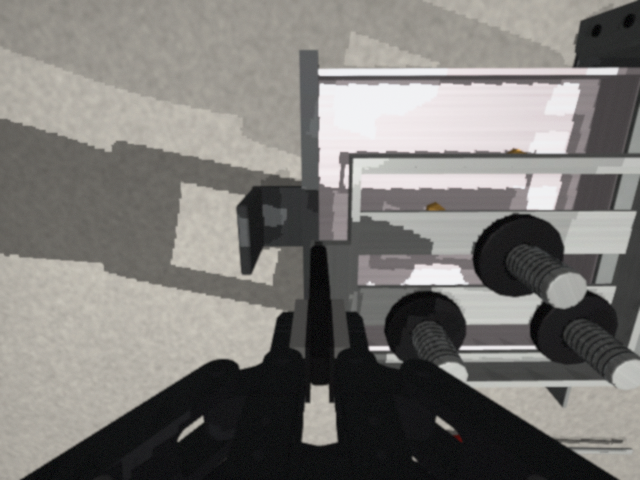

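View pics/c7.png

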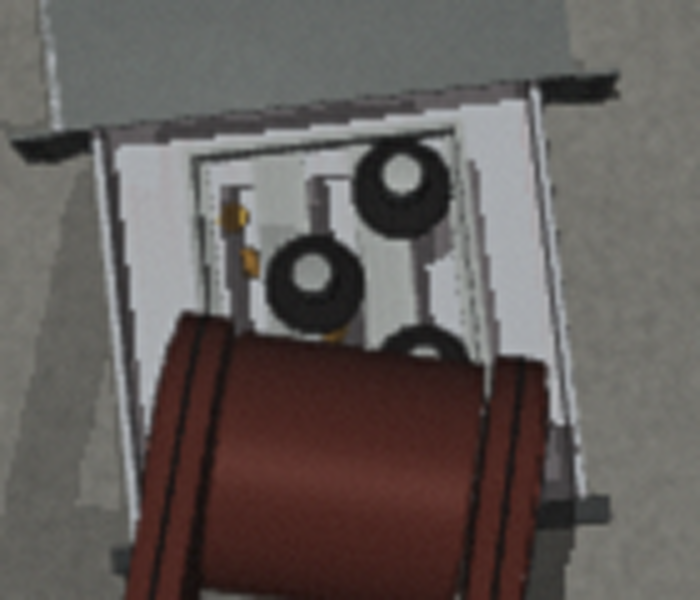

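View pics/d7.png

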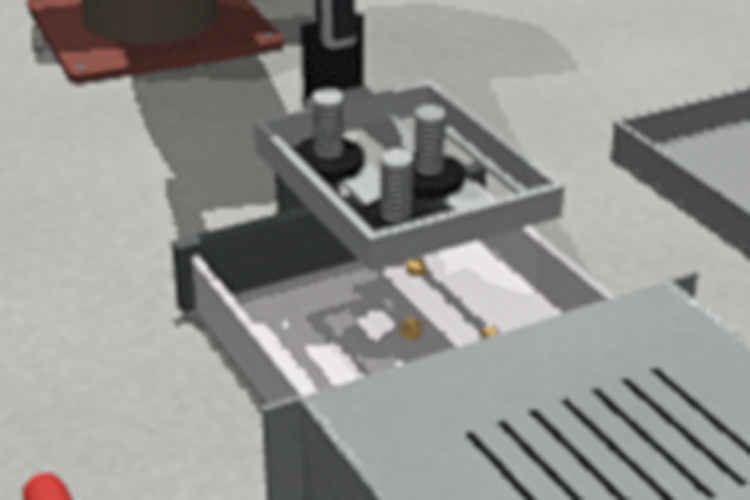

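```bash
python3 - <<'E'
from h import *
b=cv2.imread('pics/t5.png')
g=b[215:340,430:520].max(2)
m=(g<40).astype(np.uint8); n,l,st,_=cv2.connectedComponentsWithStats(m); k=1+st[1:,4].argmax()
c=max(cv2.findContours((l==k).astype(np.uint8),0,2)[0],key=cv2.contourArea)
bx=cv2.boxPoints(cv2.minAreaRect(c))+[430,215]
P=np.array([ray('top',p,.003)[:2] for p in bx]);print(bx,P,P.mean(0))
rel([.4093,-.3534,.168],-3.4)
E
```

```text
[[441.42073059 332.45127869]
 [442.58843231 222.68711042]
 [511.16579437 223.41666412]
 [509.99809265 333.18083191]] [[ 0.37281509 -0.26684018]
 [ 0.64221976 -0.28264891]
 [ 0.63540115 -0.45187308]
 [ 0.36682915 -0.43271772]] [ 0.50431629 -0.35851997]
shift [-342.3 -115.2   -1.1] yaw 4.57 turn 7.97 t 23.38 tilt [-0.001  0.    -1.   ]
 after turn shift [-355.   -66.6   -1.1]
```

Call:
play_rows(
  motion=[
    [[-4,-1,0,0.1],[-8,-2,0,0.2],[-14,-4,0,0.3],[-20,-5,0,0.5],[-24,-6,0,0.5],[-26,-7,0,0.6],[-26,-7,0,0.6],[-26,-7,0,0.6],[-26,-7,0,0.6],[-26,-7,0,0.6],[-26,-7,0,0.6],[-26,-7,0,0.6],[-26,-7,0,0.6],[-24,-6,0,0.5],[-20,-5,0,0.5],[-14,-4,0,0.3],[-8,-2,0,0.2],[-4,-1,0,0.1],[-1,0,0,0],[0,0,0,0]],
  ],
)

```text
time: 25.88
ee_pos: [0.4107, -0.3527, 0.1677]
orientation: [0.728, 0.686, 0.0, -0.0]
contact_force: [-0.0, -0.8, -3.7]
gripper_width: 0.0063
```

```bash
python3 - <<'E'
from h import *
rel([.4101,-.353,.0445],-3.4)
a=snap('wrist','w8'); b=snap('top','t8'); c=snap('scene','s8')
cv2.imwrite('pics/c8.png',cv2.resize(b[180:320,260:400],(600,600),interpolation=2)[:,:,::-1])
cv2.imwrite('pics/d8.png',cv2.resize(c[160:320,60:440],(800,360),interpolation=2)[:,:,::-1])
E
```

```text
shift [ -0.4  -0.6 123.2] yaw -3.39 turn 0.01 t 25.88 tilt [ 0.  0. -1.]
 after turn shift [ -0.4  -0.6 123.2]
```

View pics/w8.png

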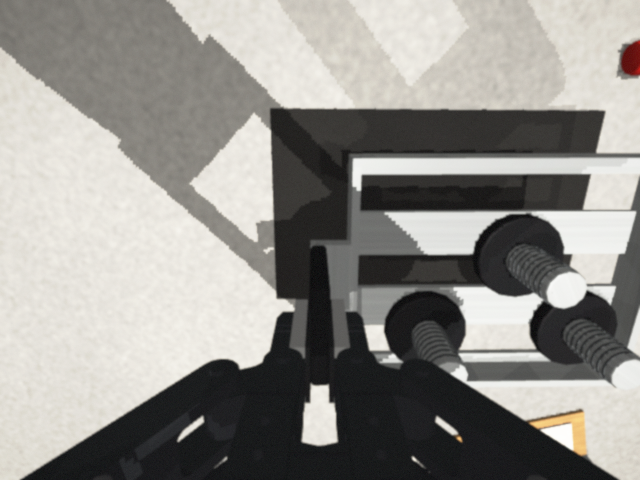

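View pics/c8.png

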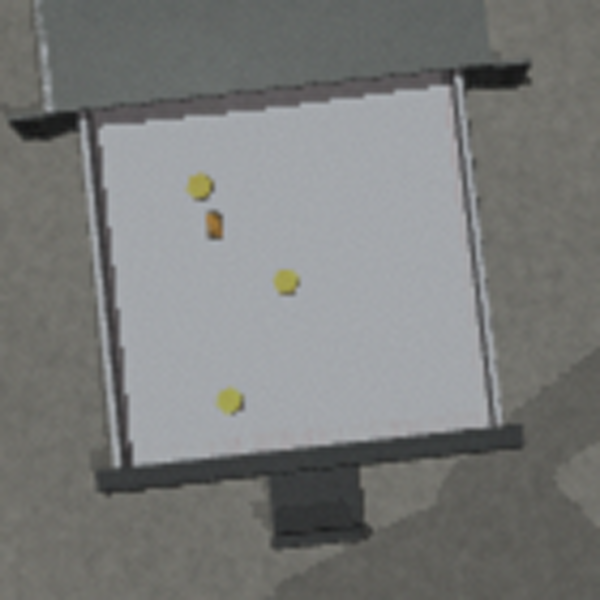

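View pics/d8.png

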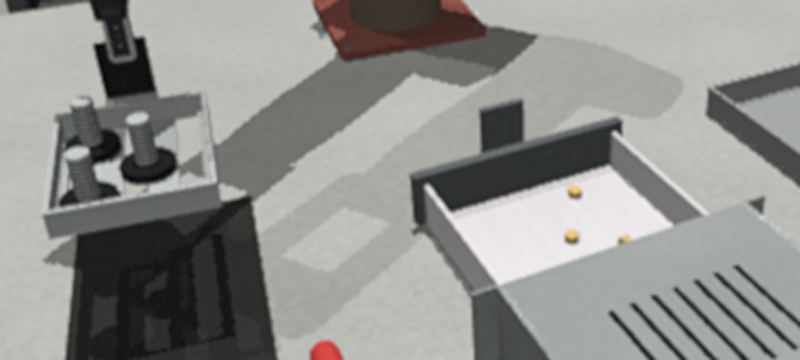

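All 4 nuts are in the tray and only the 3 feet remain in the sieve. I'll set it down on the mat.

Call:
play_rows(
  motion=[
    [[0,0,5,0],[0,-1,10,0],[0,0,15,0],[0,0,18,0],[0,0,18,0],[0,0,17,0],[0,0,14,0],[0,0,10,0],[0,0,7,0],[0,0,4,0],[0,0,3,0],[0,0,1,0],[0,0,0,0]],
  ],
)

```text
time: 27.65
ee_pos: [0.4097, -0.3533, 0.046]
orientation: [0.728, 0.686, 0.0, 0.0]
contact_force: [0.1, -0.0, -3.7]
gripper_width: 0.0063
```

Call:
play_rows(
  motion=[
    [[0,0,1,0],[0,0,0,0]],
  ],
)

```text
time: 27.9
ee_pos: [0.4097, -0.3533, 0.0449]
orientation: [0.728, 0.686, 0.0, 0.0]
contact_force: [-0.6, -0.3, -1.6]
gripper_width: 0.0065
```

Call:
play_rows(
  motion=[
    [[0,0,0.5,0],[0,0,0,0]],
  ],
)

```text
time: 28.15
ee_pos: [0.4096, -0.3532, 0.0444]
orientation: [0.728, 0.686, -0.0, 0.0]
contact_force: [-0.2, 0.0, -1.2]
gripper_width: 0.0064
```

Call:
play_rows(
  motion=[
    [[0,0,0,0],[0,0,0,0],[0,0,0,0]],
  ],
  grip=35,
)

```text
time: 28.52
ee_pos: [0.4096, -0.3532, 0.0444]
orientation: [0.728, 0.686, -0.0, 0.0]
contact_force: [1.1, -0.1, 0.3]
gripper_width: 0.0296
```

Call:
play_rows(
  motion=[
    [[0,0,-8,0],[0,0,-20,0],[0,0,-30,0],[0,0,-40,0],[0,0,-20,0],[0,0,0,0]],
  ],
)

```text
time: 29.28
ee_pos: [0.4106, -0.3543, 0.1648]
orientation: [0.728, 0.686, -0.0, 0.002]
contact_force: [0.3, 0.6, -0.4]
gripper_width: 0.03
```

```bash
python3 - <<'E'
from h import *
snap('wrist','w9'); snap('top','t9')
for p in finder.mark_of('foot1_mid','wrist')[:4]: print(round(p['conf'],2),np.round(p['pixel']),np.round(ray('wrist',p['pixel'],.031),4))
for p in finder.mark_of('foot1_mid','top')[:4]: print(round(p['conf'],2),np.round(p['pixel']),np.round(ray('top',p['pixel'],.031),4))
rel([.5,-.36,.15])
b=cv2.imread('pics/t9.png');cv2.imwrite('pics/c9.png',cv2.resize(b[215:340,420:530],None,fx=5,fy=5,interpolation=2))
E
```

```text
0.95 [392. 266.] [ 0.4659 -0.3911  0.031 ]
0.68 [495. 291.] [ 0.4692 -0.3942  0.031 ]
shift [-2.3 91.5 10.5] yaw -3.43 turn None t 29.48 tilt [-0.002  0.002 -1.   ]
```

View pics/w9.png

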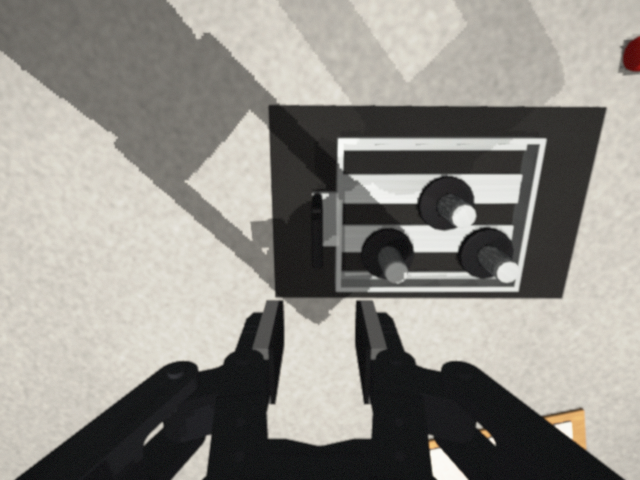

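View pics/c9.png

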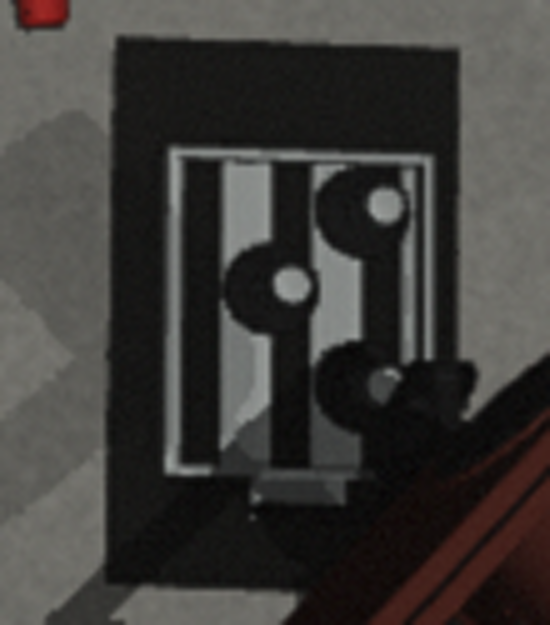

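```bash
python3 - <<'E'
from h import *
# stems (z top .055) and flange centres (flange top .017), from w9; wrist pose unchanged
print(ctrl.read_state()['ee_pos'])
for n,st,fl in [('A',(396,272),(387,252)),('B',(463.5,216),(445,201)),('C',(508,272),(487,252))]:
    print(n,np.round(ray('wrist',st,.055),4),np.round(ray('wrist',fl,.017),4))
b=cv2.imread('pics/t9.png')
for st in [(375+9,385),(292,285),(386,206)]: print('top',np.round(ray('top',(420+st[0]/5,215+st[1]/5),.055),4))
cv2.imwrite('pics/b9.png',cv2.resize(b[225:340,150:250],None,fx=5,fy=5,interpolation=2))
E
```

```text
[ 0.40878121 -0.35227447  0.16068768]
A [ 0.4644 -0.3854  0.055 ] [ 0.4641 -0.3832  0.017 ]
B [ 0.5124 -0.3448  0.055 ] [ 0.511  -0.3421  0.017 ]
C [ 0.5483 -0.3904  0.055 ] [ 0.5482 -0.3882  0.017 ]
top [ 0.4667 -0.393   0.055 ]
top [ 0.5151 -0.3524  0.055 ]
top [ 0.5514 -0.3989  0.055 ]
```

View pics/b9.png

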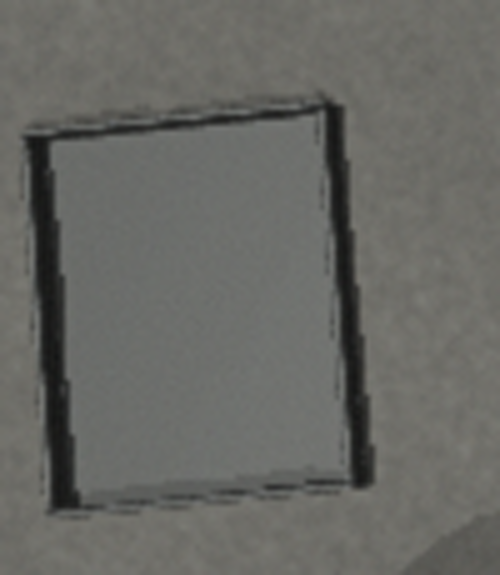

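Call:
play_rows(
  motion=[
    [[-20,30,0,0],[-16,27,0,0],[0,0,0,0],[0,0,0,0]],
  ],
)

```text
time: 29.98
ee_pos: [0.4633, -0.3915, 0.1607]
orientation: [0.728, 0.686, -0.0, -0.002]
contact_force: [-0.4, 0.1, 0.4]
gripper_width: 0.0296
```

```bash
python3 - <<'E'
from h import *
s=ctrl.read_state()
snap('wrist','w10'); print(s['ee_pos'],proj('wrist',s['ee_pos']+[0,0,-.008]), proj('wrist',[.4655,-.389,.055]))
b=[(150+u/5,225+v/5) for u,v in [(25,130),(330,97),(372,487),(52,512)]]
print([np.round(ray('top',p,.035)[:2],4) for p in b],np.mean([ray('top',p,.035) for p in b],0))
E
```

```text
[ 0.46327787 -0.39145955  0.16068165] [np.float64(319.2773849984571), np.float64(293.973513201086)] [np.float64(322.2782605410106), np.float64(230.6185792363251)]
[array([0.589 , 0.4265]), array([0.6009, 0.2767]), array([0.4117, 0.2575]), array([0.4038, 0.4124])] [0.50136388 0.3432662  0.035     ]
```

View pics/w10.png

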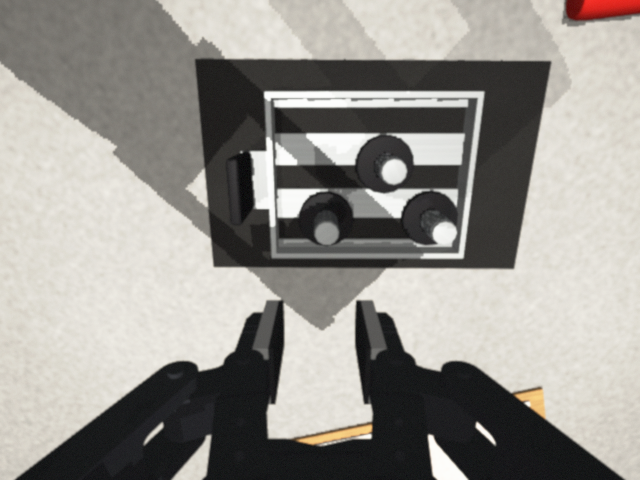

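```bash
python3 - <<'E'
from h import *
for n,st,fl in [('A',(326,232),(326,216)),('B',(393,171),(385,162)),('C',(444,232),(431,216))]:
    print(n,np.round(ray('wrist',st,.055),4),np.round(ray('wrist',fl,.017),4))
s=ctrl.read_state();print(s['ee_pos'],s['time'])
rel([.4675,-.389,.034],-3.4)
rel([.4675,-.391,.034],-3.4)
E
```

```text
A [ 0.4681 -0.3902  0.055 ] [ 0.4688 -0.3881  0.017 ]
B [ 0.5166 -0.3491  0.055 ] [ 0.5173 -0.3474  0.017 ]
C [ 0.5536 -0.3953  0.055 ] [ 0.5547 -0.3933  0.017 ]
[ 0.463261   -0.39148467  0.16107129] 30.025
shift [  2.5   4.3 127.1] yaw -3.42 turn -0.02 t 30.02 tilt [-0.002  0.002 -1.   ]
 after turn shift [  2.7   4.1 127.1]
shift [  0.5   4.4 127.1] yaw -3.42 turn -0.02 t 30.02 tilt [-0.002  0.002 -1.   ]
 after turn shift [  0.7   4.2 127.1]
```

Call:
play_rows(
  motion=[
    [[1,4,10,0],[0,0,25,0],[0,0,30,0],[0,0,28,0],[0,0,17,0],[0,0,8,0],[0,0,4,0],[0,0,3,0],[0,0,0,0]],
  ],
)

```text
time: 31.15
ee_pos: [0.4685, -0.3919, 0.0377]
orientation: [0.728, 0.686, -0.0, 0.0]
contact_force: [0.1, -0.4, -0.4]
gripper_width: 0.0299
```

```bash
python3 - <<'E'
from h import *
rel([.4675,-.3905,.034],-3.4)
snap('wrist','w11')
E
```

```text
shift [ 1.4 -1.1  3.7] yaw -3.43 turn -0.03 t 31.15 tilt [ 0.001 -0.001 -1.   ]
 after turn shift [ 1.4 -1.1  3.7]
```

View pics/w11.png

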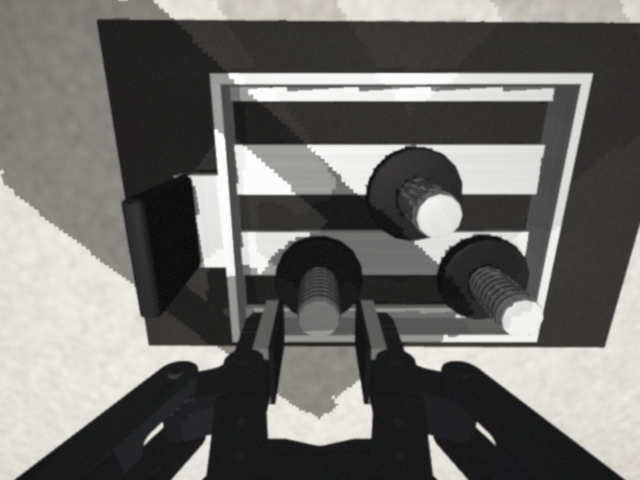

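Call:
play_rows(
  motion=[
    [[1,-1,3,0],[0,0,0,0]],
  ],
)

```text
time: 31.45
ee_pos: [0.4671, -0.3904, 0.034]
orientation: [0.728, 0.686, -0.0, -0.0]
contact_force: [-0.9, -1.1, 0.3]
gripper_width: 0.0296
```

Call:
play_rows(
  motion=[
    [[0,0,0,0],[0,0,0,0],[0,0,0,0]],
  ],
  grip=0,
)

```text
time: 31.82
ee_pos: [0.4675, -0.3907, 0.0344]
orientation: [0.728, 0.686, 0.0, 0.0]
contact_force: [-0.2, 0.2, 1.5]
gripper_width: 0.0135
```

Call:
play_rows(
  motion=[
    [[0,0,-5,0],[0,0,-15,0],[0,0,-30,0],[0,0,-30,0],[0,0,-30,0],[0,0,-15,0],[0,0,-5,0],[0,0,0,0]],
  ],
)

```text
time: 32.83
ee_pos: [0.4671, -0.3903, 0.1637]
orientation: [0.728, 0.686, 0.0, -0.0]
contact_force: [0.2, 0.1, -0.0]
gripper_width: 0.0137
```

```bash
python3 - <<'E'
from h import *
rel([.45,.335,.16],4)
snap('wrist','w12'); b=snap('top','t12')
mark('bin_mid','top',.004);mark('bin_mid','scene',.004)
cv2.imwrite('pics/c12.png',cv2.resize(b[200:345,420:530],None,fx=4,fy=4,interpolation=2)[:,:,::-1])
E
```

```text
shift [723.  -60.4   4.1] yaw -3.43 turn -7.43 t 32.83 tilt [-0.001  0.001 -1.   ]
 after turn shift [724.7  33.6   3.7]
bin_mid top 0.9 [190.7 286.3] [0.5016 0.3466 0.004 ]
bin_mid scene 0.97 [442.1 220.6] [0.5147 0.3414 0.004 ]
```

View pics/w12.png

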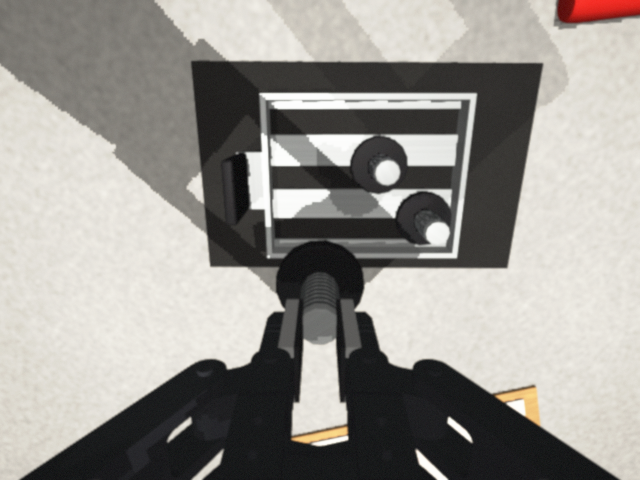

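View pics/t12.png

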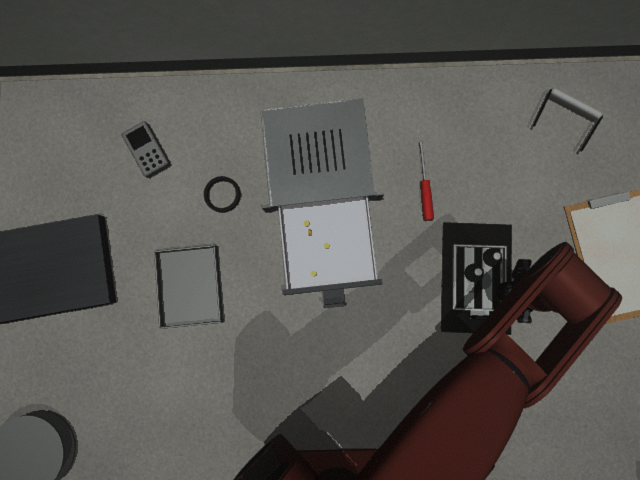

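Call:
play_rows(
  motion=[
    [[15,0,0,-0.5],[30,0,0,-0.5],[45,0,0,-0.5],[45,0,0,-0.5],[45,0,0,-0.5],[45,0,0,-0.5],[45,0,0,-0.5],[45,-1,0,-0.5],[45,-1,0,-0.5],[45,-1,0,-0.5],[45,-1,0,-0.5],[45,-1,0,-0.5],[45,-1,0,-0.5],[45,-1,0,-0.5],[45,0,0,-0.5],[45,0,0,-0.5],[30,0,0,-0.4],[15,0,0,0],[8,0,0,0],[0,0,0,0]],
  ],
)

```text
time: 35.52
ee_pos: [0.4492, 0.3362, 0.1641]
orientation: [0.676, 0.737, -0.0, 0.0]
contact_force: [-0.3, -0.5, 0.0]
gripper_width: 0.0132
```

```bash
python3 - <<'E'
from h import *
rel([.4496,.339,.032],5)
snap('wrist','w13'); mark('bin_mid','wrist',.004); snap('top','t13')
E
```

```text
shift [  2.8   0.7 132.1] yaw 4.98 turn -0.02 t 35.52 tilt [-0. -0. -1.]
 after turn shift [  2.7   0.6 132.1]
bin_mid wrist 0.62 [379.1 203.8] [0.4997 0.3499 0.004 ]
```

View pics/w13.png

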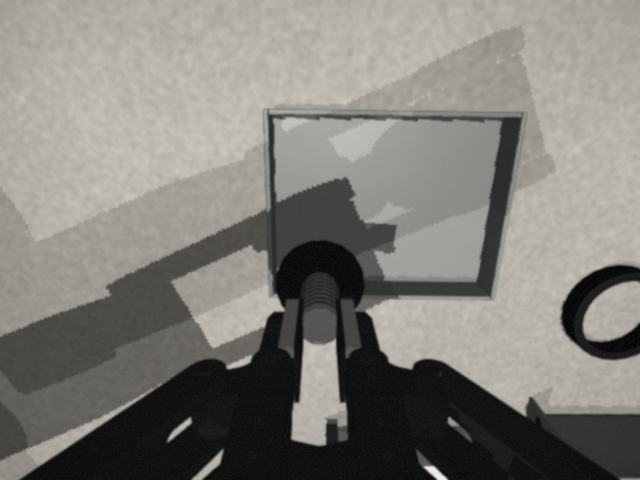

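```bash
python3 - <<'E'
from h import *
P=np.array([ray('wrist',p,.035)[:2] for p in [(265,110),(525,112),(493,299),(275,297)]]);print(P,P.mean(0))
b=cv2.imread('pics/t13.png');cv2.imwrite('pics/b13.png',cv2.resize(b[225:345,140:240],None,fx=5,fy=5,interpolation=2))
E
```

```text
[[0.4038828  0.41731494]
 [0.58903824 0.43175429]
 [0.60042495 0.283726  ]
 [0.41809772 0.27008448]] [0.50286093 0.35071993]
```

Call:
play_rows(
  motion=[
    [[7,2,10,0],[0,0,25,0],[0,0,30,0],[0,0,28,0],[0,0,20,0],[0,0,10,0],[0,0,6,0],[0,0,3,0],[0,0,0,0]],
  ],
)

```text
time: 36.8
ee_pos: [0.4511, 0.3439, 0.0327]
orientation: [0.676, 0.737, 0.0, 0.0]
contact_force: [1.3, 0.4, 0.5]
gripper_width: 0.0141
```

Call:
play_rows(
  motion=[
    [[0,0,0,0],[0,0,0,0]],
  ],
  grip=30,
)

```text
time: 37.05
ee_pos: [0.451, 0.3439, 0.0328]
orientation: [0.676, 0.737, 0.0, 0.0]
contact_force: [0.1, 0.9, -0.2]
gripper_width: 0.0257
```

Call:
play_rows(
  motion=[
    [[0,0,-8,0],[0,0,-20,0],[0,0,-30,0],[0,0,-30,0],[0,0,-30,0],[0,0,-12,0],[0,0,0,0]],
  ],
)

```text
time: 37.92
ee_pos: [0.4514, 0.3441, 0.1637]
orientation: [0.676, 0.737, 0.001, 0.0]
contact_force: [-0.2, 0.3, -0.4]
gripper_width: 0.0252
```

```bash
python3 - <<'E'
from h import *
rel([.5162,-.3497,.16],-3.4)
snap('wrist','w14')
E
```

```text
shift [-696.8    4.4    2.9] yaw 4.97 turn 8.37 t 37.92 tilt [ 0.002  0.001 -1.   ]
 after turn shift [-688.7  105.9    3.7]
```

View pics/w14.png

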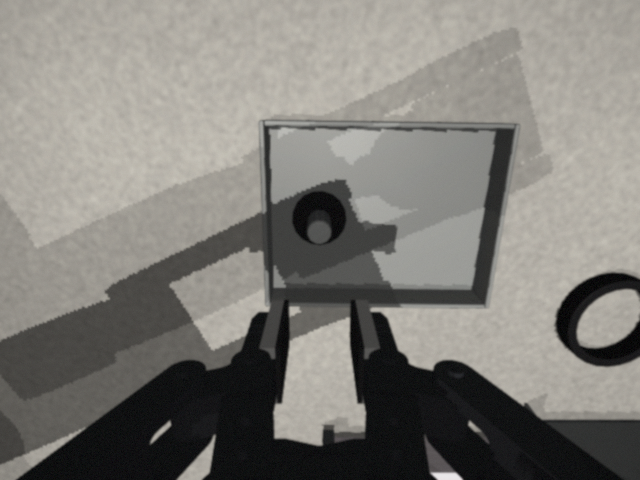

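Call:
play_rows(
  motion=[
    [[-15,0,0,0.5],[-30,2,0,0.5],[-45,3,0,0.5],[-45,4,0,0.5],[-45,4,0,0.5],[-45,4,0,0.5],[-45,4,0,0.5],[-45,4,0,0.5],[-45,4,0,0.5],[-45,4,0,0.5],[-45,4,0,0.5],[-45,4,0,0.5],[-45,4,0,0.5],[-45,4,0,0.5],[-45,4,0,0.5],[-35,2,0,0.4],[-20,0,0,0.4],[-10,0,0,0],[-3,0,0,0],[0,0,0,0]],
  ],
  grip=35,
)

```text
time: 40.48
ee_pos: [0.516, -0.352, 0.1622]
orientation: [0.727, 0.687, 0.0, -0.0]
contact_force: [-0.6, -0.3, -0.1]
gripper_width: 0.0299
```

```bash
python3 - <<'E'
from h import *
rel([.5162,-.3497,.034],-3.4)
snap('wrist','w15')
E
```

```text
shift [2.200e+00 1.000e-01 1.282e+02] yaw -3.28 turn 0.12 t 40.48 tilt [-0.  0. -1.]
 after turn shift [2.300e+00 1.000e-01 1.282e+02]
```

View pics/w15.png

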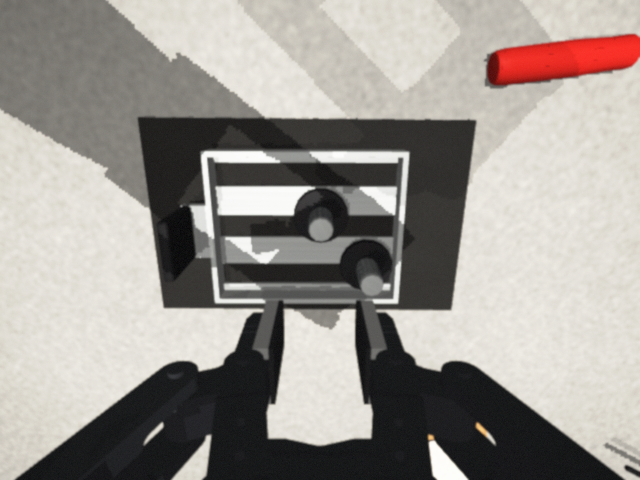

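Call:
play_rows(
  motion=[
    [[2,0,10,0],[0,0,25,0],[0,0,30,0],[0,0,30,0],[0,0,18,0],[0,0,9,0],[0,0,4,0],[0,0,2,0],[0,0,0,0]],
  ],
)

```text
time: 41.65
ee_pos: [0.5165, -0.3512, 0.035]
orientation: [0.727, 0.686, 0.0, 0.001]
contact_force: [-0.4, 1.0, -0.1]
gripper_width: 0.0299
```

Call:
play_rows(
  motion=[
    [[0,0,0,0],[0,0,0,0],[0,0,0,0]],
  ],
  grip=0,
)

```text
time: 42.02
ee_pos: [0.5166, -0.3513, 0.0351]
orientation: [0.727, 0.686, 0.0, 0.001]
contact_force: [0.7, 0.6, 4.6]
gripper_width: 0.0133
```

Call:
play_rows(
  motion=[
    [[0,0,-5,0],[0,0,-15,0],[0,0,-30,0],[0,0,-30,0],[0,0,-30,0],[0,0,-15,0],[0,0,-5,0],[0,0,0,0]],
  ],
)

```text
time: 43.02
ee_pos: [0.5157, -0.3506, 0.1636]
orientation: [0.727, 0.686, -0.0, -0.0]
contact_force: [0.5, 0.1, -1.4]
gripper_width: 0.0133
```

```bash
python3 - <<'E'
from h import *
rel([.5538,.3526,.032],5)
snap('top','t16'); mark('bin_mid','top',.004)
E
```

```text
shift [704.1  -2.7 132. ] yaw -3.32 turn -8.32 t 43.02 tilt [-0.001  0.001 -1.   ]
 after turn shift [697.2  99.2 131.6]
bin_mid top 0.97 [188.9 286. ] [0.5024 0.3511 0.004 ]
```

View pics/t16.png

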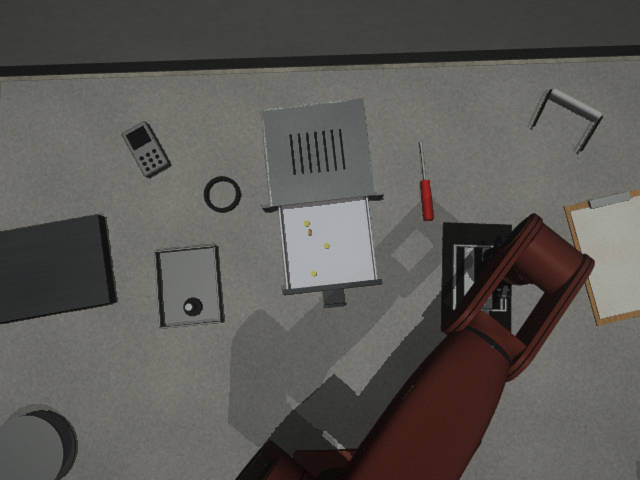

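Call:
play_rows(
  motion=[
    [[15,0,0,-0.5],[30,2,0,-0.5],[45,3,0,-0.5],[45,3,0,-0.5],[45,3,0,-0.5],[45,4,0,-0.5],[45,4,0,-0.5],[45,4,0,-0.5],[45,4,0,-0.5],[45,4,0,-0.5],[45,4,0,-0.5],[45,4,0,-0.5],[45,3,0,-0.5],[45,3,0,-0.5],[45,2,0,-0.5],[40,1,0,-0.4],[20,0,0,-0.4],[10,0,0,0],[4,0,0,0],[0,0,0,0]],
  ],
)

```text
time: 45.62
ee_pos: [0.554, 0.3521, 0.1642]
orientation: [0.676, 0.737, -0.0, 0.0]
contact_force: [-0.2, -1.0, -1.2]
gripper_width: 0.0136
```

```bash
python3 - <<'E'
from h import *
rel([.5538,.3545,.033],5)
snap('wrist','w17')
E
```

```text
shift [  2.4   0.  131.2] yaw 4.92 turn -0.08 t 45.62 tilt [-0. -0. -1.]
 after turn shift [  2.4   0.  131.2]
```

View pics/w17.png

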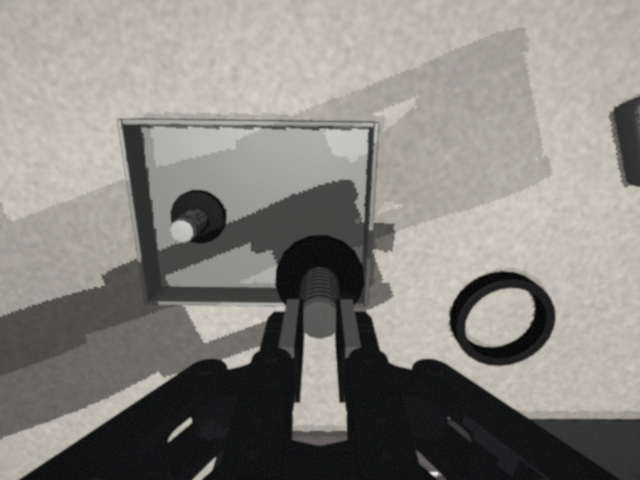

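Call:
play_rows(
  motion=[
    [[2,-1,10,0],[0,0,25,0],[0,0,30,0],[0,0,28,0],[0,0,19,0],[0,0,10,0],[0,0,6,0],[0,0,3,0],[0,0,0,0]],
  ],
)

```text
time: 46.8
ee_pos: [0.553, 0.3551, 0.0338]
orientation: [0.676, 0.737, 0.0, 0.0]
contact_force: [1.5, -0.4, -0.0]
gripper_width: 0.0132
```

Call:
play_rows(
  motion=[
    [[0,0,0,0],[0,0,0,0]],
  ],
  grip=30,
)

```text
time: 47.05
ee_pos: [0.5529, 0.3551, 0.0338]
orientation: [0.676, 0.737, 0.0, 0.0]
contact_force: [0.0, 0.5, -1.0]
gripper_width: 0.0258
```

Call:
play_rows(
  motion=[
    [[0,0,-8,0],[0,0,-20,0],[0,0,-30,0],[0,0,-30,0],[0,0,-30,0],[0,0,-12,0],[0,0,0,0]],
  ],
)

```text
time: 47.92
ee_pos: [0.5533, 0.3553, 0.1649]
orientation: [0.676, 0.737, 0.001, 0.001]
contact_force: [0.6, 0.3, -0.5]
gripper_width: 0.0253
```

```bash
python3 - <<'E'
from h import *
rel([.5536,-.3958,.16],-3.4)
snap('wrist','w18')
E
```

```text
shift [-748.3  -64.9    4. ] yaw 4.98 turn 8.38 t 47.92 tilt [ 0.003  0.001 -1.   ]
 after turn shift [-749.8   44.8    4.9]
```

View pics/w18.png

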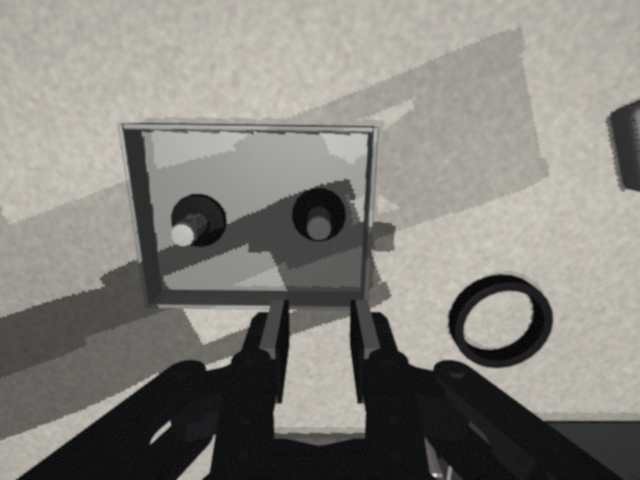

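Call:
play_rows(
  motion=[
    [[-15,0,0,0.5],[-30,0,0,0.5],[-45,0,0,0.5],[-45,0,0,0.5],[-45,-1,0,0.5],[-45,-1,0,0.5],[-45,-1,0,0.5],[-45,-1,0,0.5],[-45,-1,0,0.5],[-45,-1,0,0.5],[-45,-1,0,0.5],[-45,-1,0,0.5],[-45,-1,0,0.5],[-45,-1,0,0.5],[-45,0,0,0.5],[-45,0,0,0.5],[-42,0,0,0.4],[-22,0,0,0],[-10,0,0,0],[-2,0,0,0]],
  ],
  grip=35,
)

```text
time: 50.48
ee_pos: [0.5498, -0.395, 0.1627]
orientation: [0.728, 0.686, 0.0, -0.001]
contact_force: [0.4, 0.4, 0.1]
gripper_width: 0.0301
```

Call:
play_rows(
  motion=[
    [[0,0,0,0],[0,0,0,0]],
  ],
)

```text
time: 50.72
ee_pos: [0.5504, -0.3944, 0.1634]
orientation: [0.727, 0.686, 0.0, -0.0]
contact_force: [-0.5, 0.4, 0.0]
gripper_width: 0.0295
```

```bash
python3 - <<'E'
from h import *
rel([.5536,-.3958,.034],-3.4)
snap('wrist','w19')
E
```

```text
shift [ -1.3   3.3 129.4] yaw -3.34 turn 0.06 t 50.73 tilt [ 0.  0. -1.]
 after turn shift [ -1.3   3.3 129.4]
```

View pics/w19.png

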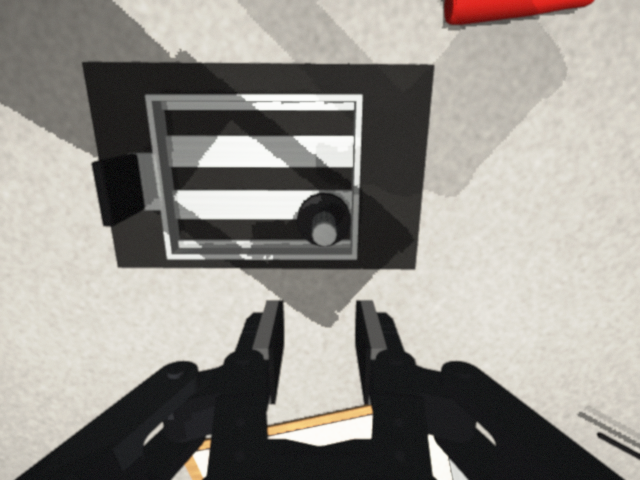

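Call:
play_rows(
  motion=[
    [[-1,3,10,0],[0,0,25,0],[0,0,30,0],[0,0,30,0],[0,0,16,0],[0,0,8,0],[0,0,4,0],[0,0,3,0],[0,0,0,0]],
  ],
)

```text
time: 51.9
ee_pos: [0.5532, -0.397, 0.0379]
orientation: [0.728, 0.686, 0.0, 0.0]
contact_force: [0.6, -0.4, -0.5]
gripper_width: 0.0297
```

Call:
play_rows(
  motion=[
    [[0,0,0,0],[0,0,0,0],[0,0,0,0]],
  ],
  grip=0,
)

```text
time: 52.28
ee_pos: [0.5543, -0.398, 0.0395]
orientation: [0.728, 0.686, 0.0, 0.002]
contact_force: [-0.1, -0.5, 6.1]
gripper_width: -0.0
```

Call:
play_rows(
  motion=[
    [[0,0,-5,0],[0,0,-15,0],[0,0,-30,0],[0,0,-30,0],[0,0,-30,0],[0,0,-15,0],[0,0,-5,0],[0,0,0,0]],
  ],
)

```text
time: 53.28
ee_pos: [0.5526, -0.3964, 0.1665]
orientation: [0.728, 0.686, -0.0, -0.001]
contact_force: [-0.2, -0.7, -0.3]
gripper_width: 0.0001
```

```bash
python3 - <<'E'
from h import *
rel([.502,.350,.034],5)
b=snap('top','t20'); mark('bin_mid','top',.004)
E
```

```text
shift [742. -95. 133.] yaw -3.43 turn -8.43 t 53.27 tilt [-0.001  0.001 -1.   ]
 after turn shift [748.   14.7 132.5]
bin_mid top 0.8 [189.6 288. ] [0.4975 0.3494 0.004 ]
```

View pics/t20.png

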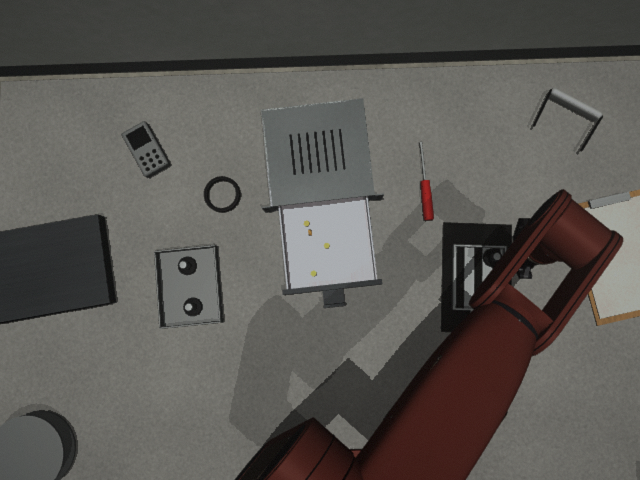

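The third grasp missed: the jaws closed to 0. I'll look at the foot.

Call:
play_rows(
  motion=[
    [[0,0,0,0],[0,0,0,0],[0,0,0,0]],
  ],
  grip=35,
)

```text
time: 53.75
ee_pos: [0.5528, -0.3966, 0.1669]
orientation: [0.728, 0.686, -0.0, -0.0]
contact_force: [-0.0, 0.5, -0.5]
gripper_width: 0.03
```

```bash
python3 - <<'E'
from h import *
s=ctrl.read_state();print(s['ee_pos'])
snap('wrist','w21')
E
```

```text
[ 0.55279592 -0.39662086  0.16688604]
```

View pics/w21.png

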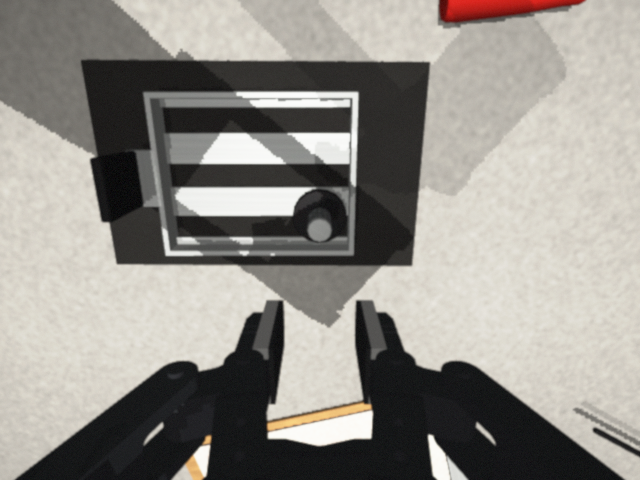

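```bash
python3 - <<'E'
from h import *
print(ray('wrist',(319.5,230),.055),ray('wrist',(320,213),.017))
print(np.round([ray('wrist',p,.025)[:2] for p in [(146,93),(358,93),(354,254),(167,254)]],4))
for f,n in [('t12','x'),]: pass
b=cv2.imread('pics/w11.png')
rel([.5528,-.3966,.03])
E
```

```text
[ 0.55316015 -0.3955259   0.055     ] [ 0.55381735 -0.39221688  0.017     ]
[[ 0.4316 -0.2919]
 [ 0.5872 -0.3013]
 [ 0.5803 -0.4273]
 [ 0.4234 -0.4178]]
shift [  0.  -0. 137.] yaw -3.42 turn None t 53.8 tilt [-0.  0. -1.]
```

Call:
play_rows(
  motion=[
    [[3,0,10,0],[0,0,25,0],[0,0,30,0],[0,0,30,0],[0,0,18,0],[0,0,10,0],[0,0,5,0],[0,0,3,0],[0,0,0,0],[0,0,0,0]],
  ],
)

```text
time: 55.05
ee_pos: [0.5535, -0.3941, 0.037]
orientation: [0.728, 0.686, 0.0, 0.001]
contact_force: [-0.3, -0.9, -0.4]
gripper_width: 0.03
```

```bash
python3 - <<'E'
from h import *
rel([.5532,-.394,.034],-3.4)
snap('wrist','w22'); c=snap('scene','s22'); cv2.imwrite('pics/d22.png',cv2.resize(c[180:350,60:240],None,fx=4,fy=4)[:,:,::-1])
E
```

```text
shift [ 0.  -0.3  3. ] yaw -3.43 turn -0.03 t 55.05 tilt [ 0.001 -0.001 -1.   ]
 after turn shift [ 0.  -0.3  3. ]
```

View pics/w22.png

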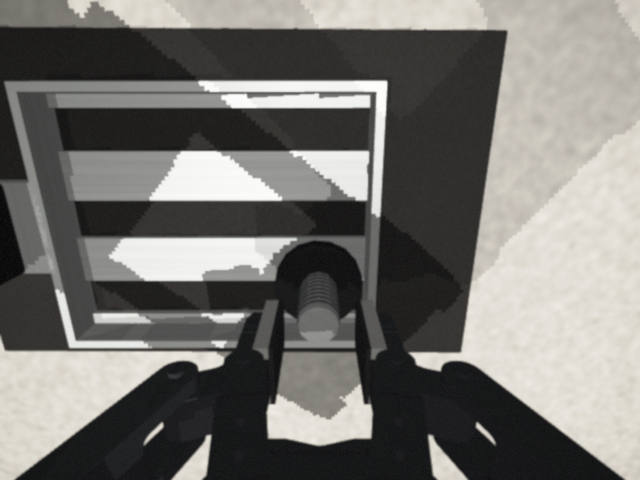

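View pics/d22.png

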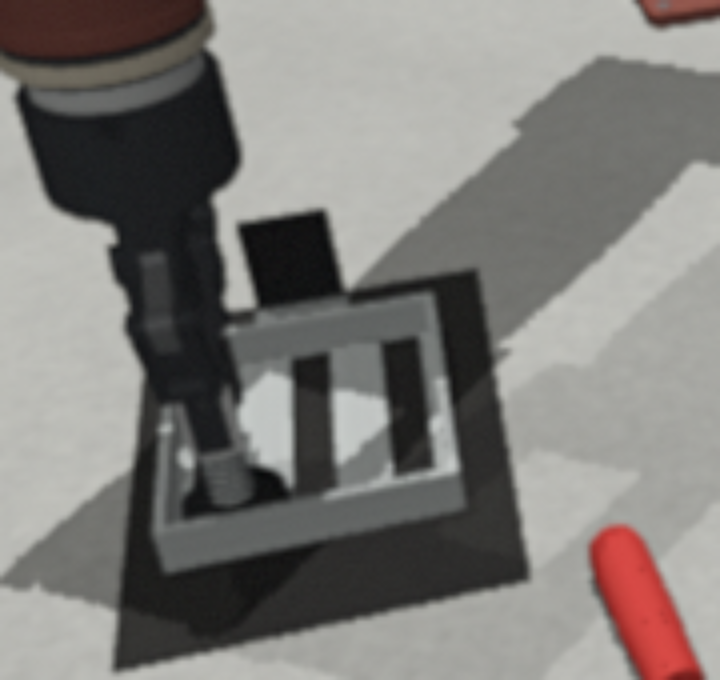

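Call:
play_rows(
  motion=[
    [[2,0,2,0],[0,0,2,0],[0,0,0,0]],
  ],
)

```text
time: 55.52
ee_pos: [0.553, -0.3914, 0.0318]
orientation: [0.728, 0.686, -0.0, -0.0]
contact_force: [0.8, 0.1, -0.8]
gripper_width: 0.0297
```

Call:
play_rows(
  motion=[
    [[0,0,0,0],[0,0,0,0],[0,0,0,0]],
  ],
  grip=0,
)

```text
time: 55.9
ee_pos: [0.5533, -0.3918, 0.0324]
orientation: [0.728, 0.686, 0.0, 0.0]
contact_force: [-0.2, 0.1, 1.2]
gripper_width: 0.0143
```

Call:
play_rows(
  motion=[
    [[0,0,-5,0],[0,0,-15,0],[0,0,-30,0],[0,0,-35,0],[0,0,-30,0],[0,0,-15,0],[0,0,-5,0],[0,0,0,0]],
  ],
)

```text
time: 56.9
ee_pos: [0.5529, -0.3914, 0.1665]
orientation: [0.728, 0.686, -0.0, -0.001]
contact_force: [0.4, -0.4, 0.1]
gripper_width: 0.0143
```

Call:
play_rows(
  motion=[
    [[15,0,0,-0.5],[30,-2,0,-0.5],[45,-2,0,-0.5],[45,-3,0,-0.5],[45,-3,0,-0.5],[45,-3,0,-0.5],[45,-3,0,-0.5],[45,-3,0,-0.5],[45,-3,0,-0.5],[45,-3,0,-0.5],[45,-3,0,-0.5],[45,-3,0,-0.5],[45,-3,0,-0.5],[45,-3,0,-0.5],[45,-2,0,-0.5],[45,-2,0,-0.5],[40,0,0,-0.4],[20,0,0,0],[7,0,0,0],[0,0,0,0]],
  ],
)

```text
time: 59.4
ee_pos: [0.4999, 0.3486, 0.1668]
orientation: [0.676, 0.737, -0.001, 0.0]
contact_force: [0.7, 0.8, -0.7]
gripper_width: 0.0141
```

```bash
python3 - <<'E'
from h import *
rel([.502,.350,.031],5)
snap('wrist','w23')
E
```

```text
shift [  1.3   2.4 135.8] yaw 4.98 turn -0.02 t 59.4 tilt [-0.001 -0.001 -1.   ]
 after turn shift [  1.2   2.3 135.8]
```

View pics/w23.png

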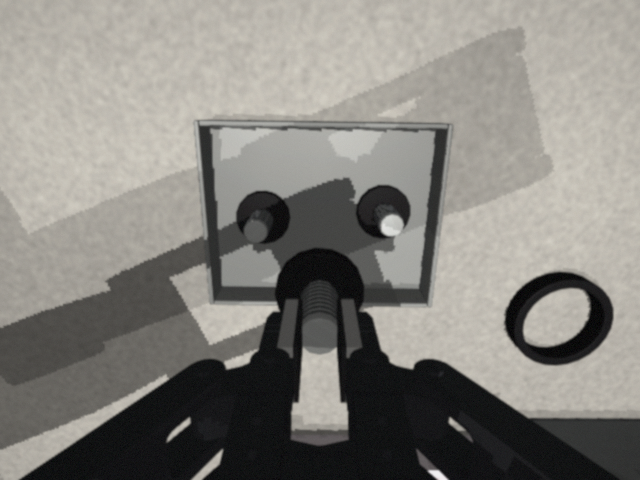

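Call:
play_rows(
  motion=[
    [[8,2,10,0],[8,0,25,0],[0,0,30,0],[0,0,30,0],[0,0,20,0],[0,0,11,0],[0,0,6,0],[0,0,3,0],[0,0,0,0]],
  ],
)

```text
time: 60.58
ee_pos: [0.5011, 0.3655, 0.0329]
orientation: [0.676, 0.737, 0.001, 0.0]
contact_force: [-0.5, -0.2, -0.8]
gripper_width: 0.0143
```

Call:
play_rows(
  motion=[
    [[0,0,0,0],[0,0,0,0]],
  ],
  grip=30,
)

```text
time: 60.82
ee_pos: [0.501, 0.3655, 0.0328]
orientation: [0.676, 0.737, 0.001, 0.0]
contact_force: [0.1, -0.6, 0.9]
gripper_width: 0.0255
```

Call:
play_rows(
  motion=[
    [[0,0,-8,0],[0,0,-20,0],[0,0,-30,0],[0,0,-30,0],[0,0,-30,0],[0,0,-12,0],[0,0,0,0],[0,0,0,0]],
  ],
)

```text
time: 61.82
ee_pos: [0.4999, 0.3648, 0.1609]
orientation: [0.676, 0.737, -0.001, -0.0]
contact_force: [0.4, -0.9, 0.3]
gripper_width: 0.0256
```

```bash
python3 - <<'E'
from h import *
rel([.430,-.009,.16],4.5)
snap('wrist','w24');snap('top','t24')
E
```

```text
shift [-366.4 -102.     1.4] yaw 4.98 turn 0.48 t 61.83 tilt [-0.002 -0.001 -1.   ]
 after turn shift [-367.2  -99.     0.9]
```

View pics/w24.png

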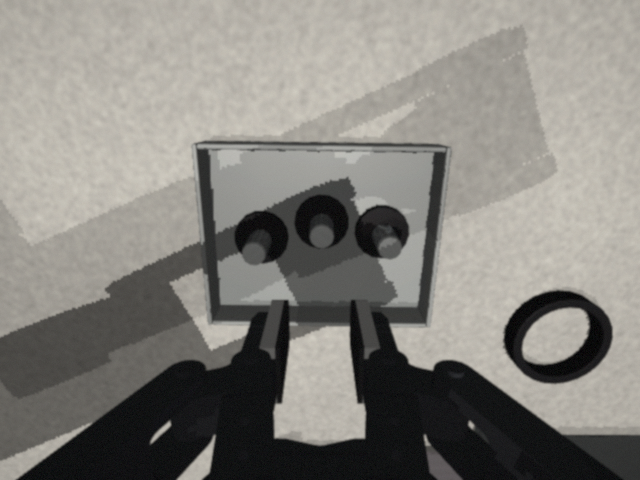

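View pics/t24.png

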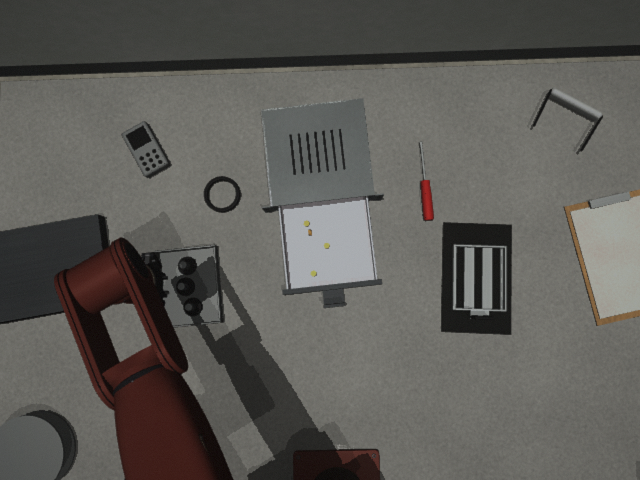

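```bash
python3 - <<'E'
from h import *
i=None
b=cv2.imread('pics/t24.png')
g=b[215:340,430:520]
cv2.imwrite('pics/m24.png',cv2.resize(g,None,fx=6,fy=6,interpolation=2))
rel([.4465,-.0068,.15],4.5)
E
```

```text
shift [-365.5  -85.3   11.1] yaw 4.97 turn 0.47 t 61.92 tilt [-0.002 -0.001 -1.   ]
 after turn shift [-366.2  -82.3   10.5]
```

View pics/m24.png

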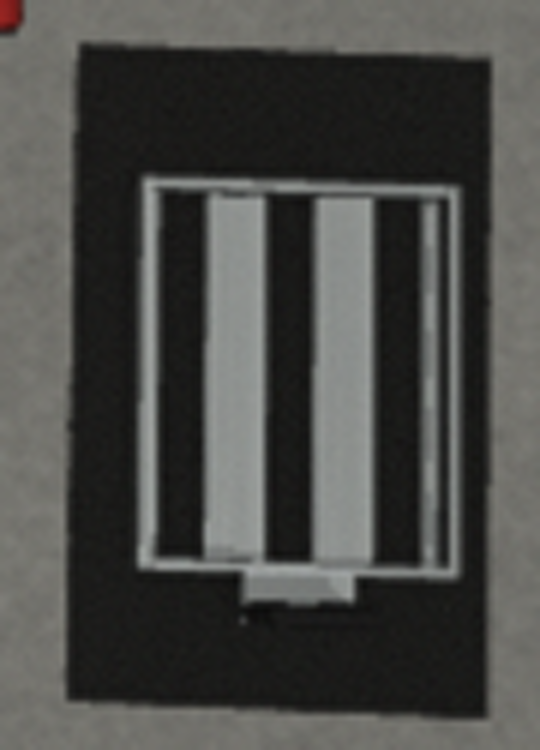

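```bash
python3 - <<'E'
from h import *
f=lambda L,z:np.array([ray('top',(430+u/6,215+v/6),z)[:2] for u,v in L])
S=f([(143,177),(461,187),(459,580),(138,570)],.025);M=f([(80,43),(491,59),(487,716),(67,699)],.003)
print(S.mean(0),M.mean(0),S.mean(0)-M.mean(0))
# slot-floor strip middle: middle slot
F=f([(267,193),(313,195),(313,565),(267,562)],.007);print(F.mean(0))
E
```

```text
[ 0.50208119 -0.36247166] [ 0.5035996  -0.35989032] [-0.00151841 -0.00258134]
[ 0.50264044 -0.36259493]
```

Call:
play_rows(
  motion=[
    [[-15,-3,0,0],[-30,-7,0,0],[-40,-10,0,0],[-45,-11,0,0],[-45,-11,0,0],[-45,-11,0,0],[-45,-11,0,0],[-45,-11,5,0],[-35,-7,5,0],[-15,-2,0,0.5],[-6,0,0,0],[0,0,0,0],[0,0,0,0]],
  ],
  grip=35,
)

```text
time: 63.55
ee_pos: [0.4488, -0.0059, 0.1523]
orientation: [0.679, 0.735, 0.0, -0.0]
contact_force: [0.8, 0.4, 0.3]
gripper_width: 0.0299
```

```bash
python3 - <<'E'
from h import *
rel([.4465,-.0068,.051],4.5)
snap('wrist','w25')
E
```

```text
shift [ -0.8  -2.3 101.3] yaw 4.54 turn 0.04 t 63.55 tilt [ 0.  0. -1.]
 after turn shift [ -0.8  -2.3 101.3]
```

View pics/w25.png

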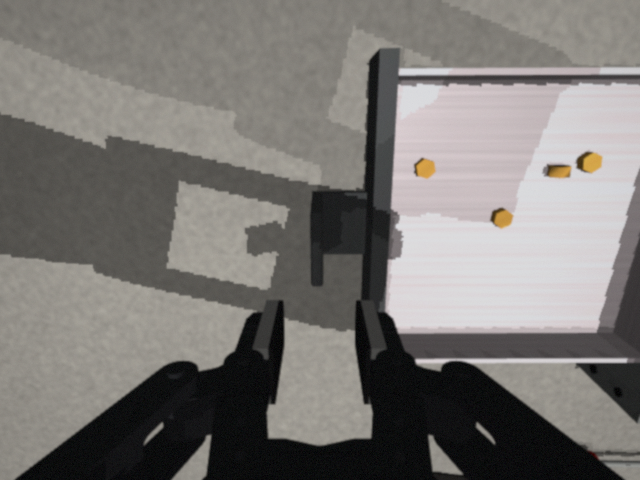

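Call:
play_rows(
  motion=[
    [[-1,-2,10,0],[0,0,25,0],[0,0,25,0],[0,0,22,0],[0,0,12,0],[0,0,5,0],[0,0,2,0],[0,0,0,0]],
  ],
)

```text
time: 64.6
ee_pos: [0.4473, -0.0079, 0.0518]
orientation: [0.679, 0.734, 0.0, 0.0]
contact_force: [0.3, -0.2, -0.6]
gripper_width: 0.03
```

Call:
play_rows(
  motion=[
    [[0,0,0,0],[0,0,0,0],[0,0,0,0]],
  ],
  grip=0,
)

```text
time: 64.97
ee_pos: [0.4474, -0.0079, 0.052]
orientation: [0.679, 0.734, 0.0, 0.001]
contact_force: [-0.6, 0.7, 6.7]
gripper_width: 0.0064
```

Call:
play_rows(
  motion=[
    [[0,2,0,0],[0,5,0,0],[0,8,0,0],[0,12,0,0],[0,15,0,0],[0,16,0,0],[0,16,0,0],[0,16,0,0],[0,16,0,0],[0,16,0,0],[0,16,0,0],[0,15,0,0],[0,12,0,0],[0,9,0,0],[0,6,0,0],[0,4,0,0],[0,3,0,0],[0,2,0,0],[0,1,0,0],[0,0,0,0]],
  ],
)

```text
time: 67.47
ee_pos: [0.6365, 0.0079, 0.052]
orientation: [0.679, 0.734, 0.001, -0.0]
contact_force: [-2.1, 3.2, 6.2]
gripper_width: 0.0069
```

Call:
play_rows(
  motion=[
    [[0,3,0,0],[0,2,0,0],[0,2,0,0],[0,1,0,0],[0,0,0,0],[0,0,0,0]],
  ],
)

```text
time: 68.22
ee_pos: [0.6445, 0.0086, 0.052]
orientation: [0.679, 0.734, 0.001, -0.0]
contact_force: [-1.5, 2.8, 5.9]
gripper_width: 0.0065
```

Call:
play_rows(
  motion=[
    [[0,1,0,0],[0,1,0,0],[0,0,0,0]],
  ],
)

```text
time: 68.6
ee_pos: [0.646, 0.0087, 0.052]
orientation: [0.679, 0.734, 0.0, -0.0]
contact_force: [-3.9, 3.4, 7.3]
gripper_width: 0.0062
```

Call:
play_rows(
  motion=[
    [[0,1,0,0],[0,1,0,0],[0,0,0,0]],
  ],
)

```text
time: 68.97
ee_pos: [0.646, 0.0087, 0.052]
orientation: [0.679, 0.734, -0.001, -0.002]
contact_force: [-11.7, 2.0, 13.3]
gripper_width: 0.0067
```

Call:
play_rows(
  motion=[
    [[0,1,0,0],[0,-1.5,0,0],[0,0,0,0]],
  ],
)

```text
time: 69.35
ee_pos: [0.646, 0.0087, 0.052]
orientation: [0.679, 0.734, -0.001, -0.002]
contact_force: [-9.0, 2.7, 10.7]
gripper_width: 0.0065
```

Call:
play_rows(
  motion=[
    [[0,0,0,0],[0,0,0,0],[0,0,0,0]],
  ],
  grip=35,
)

```text
time: 69.72
ee_pos: [0.6476, 0.0078, 0.0509]
orientation: [0.679, 0.734, -0.0, -0.0]
contact_force: [0.2, 0.0, -0.1]
gripper_width: 0.0301
```

Call:
play_rows(
  motion=[
    [[0,0,-8,0],[0,0,-20,0],[0,0,-30,0],[0,0,-40,0],[0,0,-30,0],[0,0,-10,0],[0,0,0,0]],
  ],
)

```text
time: 70.6
ee_pos: [0.6481, 0.0079, 0.1903]
orientation: [0.679, 0.734, 0.001, 0.001]
contact_force: [-0.3, 0.5, 0.0]
gripper_width: 0.0297
```

Call:
play_rows(
  motion=[
    [[0,-15,0,0],[0,-30,0,0],[0,-45,0,0],[0,-45,0,0],[0,-45,0,0],[0,-30,0,0],[0,-15,0,0],[0,0,0,0],[0,0,0,0]],
  ],
)

```text
time: 71.72
ee_pos: [0.4234, -0.0096, 0.1886]
orientation: [0.679, 0.734, -0.0, -0.0]
contact_force: [0.2, -0.0, -0.5]
gripper_width: 0.0301
```

```bash
python3 - <<'E'
from h import *
snap('top','t26');snap('scene','s26'); mark('tray_handle','top',.062); mark('tray_handle','scene',.062); print(ctrl.read_state()['time'])
a=cv2.imread('pics/t26.png'); cv2.imwrite('pics/c26.png',cv2.resize(a[90:235,250:390],None,fx=4,fy=4,interpolation=2))
E
```

```text
tray_handle top 0.65 [327.6 221.1] [0.6466 0.0021 0.062 ]
tray_handle scene 0.56 [344.3 259.3] [0.6496 0.0115 0.062 ]
71.925
```

View pics/t26.png

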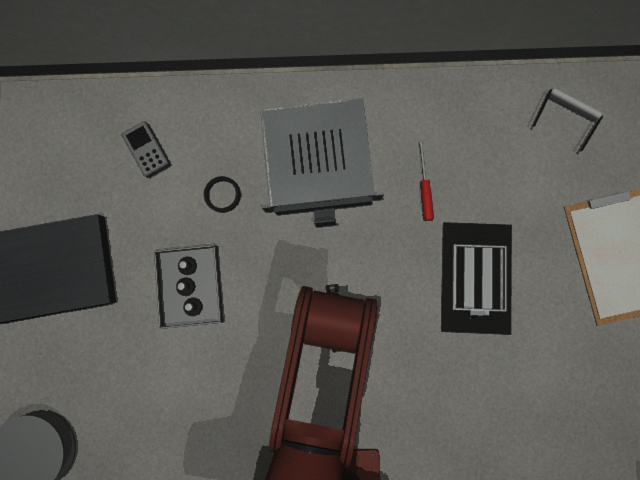

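View pics/s26.png

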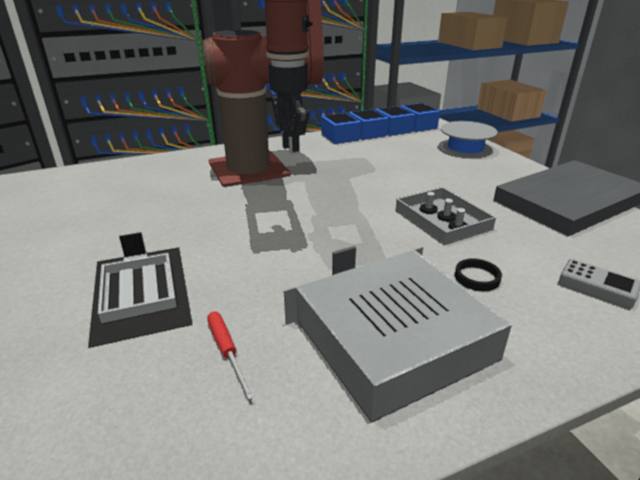

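View pics/c26.png

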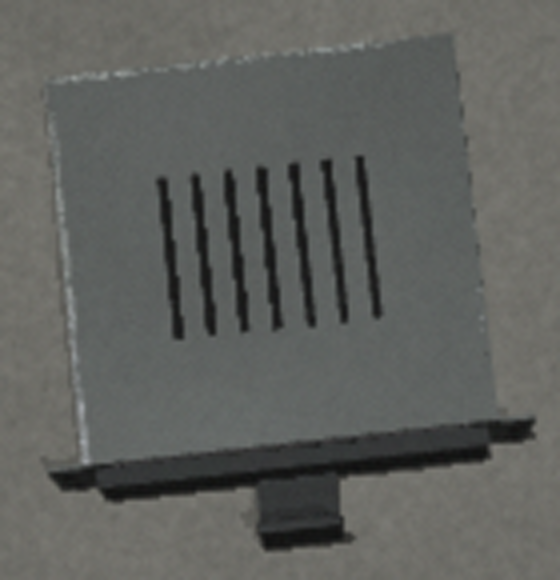

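The pictures show the tray home at its stop, the sieve level on its mat, all three feet standing in the bin, the bystanders untouched and the robot clear. I'm handing in.

```bash
python3 -c "
from h import *
print(hand_in())"
```

```text
the job is handed in; nothing more can be done
None
```

I did the whole job in the order asked and handed it in at about 72 s of robot time; `hand_in()` reports no verdict.

- **Nuts:** I pulled the tray out to its stop and held the sieve level by its tab over it. I shook it side to side in two bouts. All 4 nuts present dropped into the tray, and the top picture showed them there before the tray went home.
- **Sieve:** it is back level on its mat, about 3 mm off the mat's centre by the top camera.
- **Feet:** all 3 feet stand in the grey bin. The bin had been knocked about 2 cm aside during the run, so I measured it again before placing.
- **Tray:** I pushed it in until it met its stop, about 199 mm of travel, and the last top picture matches the starting one. With the tray home, the nuts inside can't be seen.
- **Tape and screwdriver:** they are where they were at the start.

**What went wrong or disagreed:**
- The first grasp on the third foot closed on nothing. The foot stayed upright, and it held on the second try after a small shift.
- The tray's pull-out measured only about 197 mm when it hit the front stop, so it may have started a couple of millimetres short of fully home, or the grip slipped slightly.
- The wrist and top cameras disagreed by 3–8 mm in y. I took a fresh wrist picture for the grasps and a value in between for the bin.

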